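# Tip a power module out of its test nest and hang it on the spring balance

### The arm

A 6-joint arm with a two-finger parallel gripper is mounted at the origin on the work surface. World frame = base frame: x ahead of the robot, y to its left, z up, the work surface at z = 0. Lengths are in mm, angles in rad, forces in N, time in s.
With the tool pointing down it reaches from about 275 to 1000 mm from the base axis. Payload 8.4 kg.
Tool frame: the origin (TCP) lies on the mounting face of the last link; the fingertips stand 173 mm ahead of it and the grasp point (between the pads) lies 155 mm ahead of it; z points along the fingers, y is the direction in which the jaws open and shut (so a half turn about z gives the same grasp; the last joint's range is limited). The gripper opens to 85 mm and grips with 20 to 120 N. Pads are 22 mm wide; open, the fingers measure 114 mm over their backs; the gripper's body (76 mm by 85 mm) begins 54 mm behind the grasp point. The pads swing forward as they close: fully open they stand 13 mm farther back than shut.
Start: joints at [-1.175, 0.353, 1.633, -0, 1.155, -0.002], TCP at [242.119, -576.201, 404.681] pointing down, gripper open.
Joint ranges: [-2.63, 2.63], [-0.92, 2.1], [0.06, 2.66], [-1.3, 4.44], [0, 2.69], [-3.02, 3.02]. Speed limits (rad/s): [2.22, 2.22, 2.79, 3.14, 3.14, 3.14].

### API

Orientations are given as [roll, pitch, yaw] about the fixed x, y, z axes, in that order (R = Rz(yaw) Ry(pitch) Rx(roll)).
In Python, from rig import r, grab_frame, spotter gives the robot as it stands.
- The arm moves only by the tool apply_moves, never from a script. Its argument "motion" is text: rows parted by semicolons, each of 5 numbers parted by spaces: the opening, from -1 (shut) to 1 (fully open), then the shift along the tool's x, y, z as a fraction of full scale, then the turn about the tool's z as a fraction of full scale. In form: hand x y z twist; .... A call has 1 to 20 rows; each row is the pose to reach, as a shift and turn from the pose commanded when the call began, along the tool's axes at that moment, turning the shorter way round; what a row does not reach only later rows make up. Full scale, the value 1, is 1 m for a shift and pi rad for a turn. A row lasts 1/12 s, in which the tool goes at most 41.7 mm and 7.16 degrees, less where a joint would pass 70% of its speed; a pose out of reach is approached as far as the arm can. A call with a number of a shift or a turn outside -1 to 1 is refused whole. A call with a gripper value outside its range is refused whole. The fingers move at their own pace and stop on an object; "squeeze" is the grip in N (left out, the last holds). Time passes only in rows, so rows that repeat a pose let the fingers close. It gives the time, the measured TCP pose, the force and the opening at its end, in the units of the state.
- r.sense(): the state, without advancing time (a new reading comes with each control period).
- grab_frame(name): name is "scene" or "top"; returns a dict with "img" (400x640x3 uint8, red, green, blue), "fx", "fy", "cx", "cy" (pixels), "R" (3x3) and "t" (3): a world point X has camera coordinates R X + t. Camera axes: x right, y down, z forward; pixel columns grow to the right and rows downward; lengths in mm; the calibration is good to about 2 mm. A picture is of the moment at which its call begins. There is no depth.
- r.sign_off(): hands the job in, once; it reports no verdict.
Trained networks look in the newest picture that a camera, given by its name, has taken for a name from the list of things; names that differ only in an ending like _2 or _b are one class to them, and where a whole thing is asked for, a point or a joint stands for the part that bears it (a point fixed in the world has none). Each returns a list of dicts, best first, with "conf" (0 to 1); they miss things now and then, are a little off and sometimes report something else, mostly with a low value. They report only what shows in the picture. A call takes as long as a camera call. They do not tell look-alikes from the thing itself.
- spotter.boxes_of(query, camera): "point" ([x, y, z] in mm, in world coordinates, good to about 4 mm: the middle of the surface that is visible of it).
- spotter.place_of(query, camera): "point" ([x, y, z] in mm, in world coordinates, good to about 4 mm: a listed point, or the origin of a listed thing).
The state is a dict: "clock": time; "qpos": joint angles; "qvel": joint speeds; "joint_efforts": joint torques, N m; "eef_pos": TCP position; "tcp_rot": TCP orientation; "contact_force": force on the tool from outside, world axes, zero at the start; "wrist_torque": the same for the moment, N m; "opening": opening from 0.0 (shut) to 1.0 (fully open).
Only numpy, scipy, OpenCV 4.12 (cv2) and the standard library are available. Lean on these libraries where they do the work, as an engineer would, in place of code of your own. Each camera call takes 0.05 s, during which the arm holds its last target.

### The job

Tip the aluminium power module up in its snug test nest by pressing down the end that lies under the parked probe head, take it by its raised end and lay it flat in the pan of the spring balance. Lower it slowly and gently and keep hold until the swing arm has sunk under the module's whole weight and stands still, then let go without the pan dropping or springing up, and leave the other things on the bench where they are.

Things in the scene. Friction and masses are not known exactly. Their poses are not given: they have to be found in the camera images.
- module_center (a point): Centre of the power module: a plain aluminium brick 96 mm long (its x), 48 mm wide (its y), 24 mm high (its z), thin dark grooves across its top; 0.2 to 0.42 kg, evenly filled, mass not known beforehand. It starts level in the fixture's nest, its x along the fixture's x, its top flush with the rim.
- test_fixture: White nest block, fixed. Origin: on the table, under the centre of the resting module; x points along the nest, from its open end to the end under the probe head (sideways as seen from the robot), z up. Block x -76 to +84 mm, y +-50, rim at z 50. Pocket x -50 to +57, y +-26: 2 mm play beside the module. Pocket floor at z 26 only from x -50 to +3; beyond lies a well, floor at z 8, over which the module overhangs.
- step_edge (a point): Middle of the step in the pocket floor. Pressed 8 to 30 mm beyond it (+x), the module tips about this edge into the well, to about 24 degrees; past 14 it goes over and stays so by itself, its other end up to 18 mm above the rim, its sides free to grip. Its top swings 10 mm to +x: press forward and down along the tilted tool (straight down jams), lift off upward (dragging back rights it).
- head_edge (a point): Middle of the lower near edge of the fixed probe head (fixture axes), 115 mm above the rim. The head reaches from here 83 mm in +x, +-50 mm in y, 46 mm up (posts included), on two 14 mm posts 69 mm further in x at y +-40. It overhangs the end to press: reach in below it with the tool tilted 30 to 45 degrees, fingertips pointing to fixture +x, body leaning back to -x.
- pan_floor (a point): Centre of the upper face of the steel pan's floor; x points to the balance's post, z up. Inside 114 mm (x) by 144 mm (y), lip 6 mm high. The pan stays level and sinks straight down; unloaded its floor is 130 mm above the table. At x +70 mm a bracket, 20 mm wide, rises 64 mm above the floor to the parallel arm; the post stands at x +239 mm, 194 mm high.
- pan: The pan and its bracket, on the 150 mm spring-balanced swing arm; origin at the arm's upper pin in the bracket, 70 mm in x and 55 mm up from the pan floor's centre. It sinks about 13 mm per newton of load (stop at 75 mm); the module's own weight sinks it 26 to 58 mm. Lightly damped: a load let go too early drops and bounces, one pushed too low springs up.
- jar_center (a point): Bystander: small jar, 44 mm wide, 65 mm high; its centre. Leave alone.
- standoff: Bystander: upright brass standoff, 18 mm wide, 35 mm high; origin under it. Leave alone.
- screwdriver: Bystander: screwdriver, 170 mm, lying on the table, handle to its -x; origin on the table under its middle. Leave alone.
- small_module_center (a point): Bystander: a smaller module 60 x 34 x 16 mm lying on the table; its centre. Leave alone.
- spool_center (a point): Bystander: grey spool, 60 mm wide, 50 mm high; its centre. Leave alone.
There are look-alikes about, which are no part of the job. What is shaped like the test_fixture but red is not meant. What is shaped like the part that bears module_center but orange is not meant.

How it is judged (in metres and radians):
On the way, in this order (a step that is already met when the one before it is completed fails the run):
1. the module is tipped up in its nest by more than 20 degrees (angle between module_center's own z axis and vertical above 0.35 rad and horizontal distance between module_center and test_fixture below 0.03 m and height (world z) of module_center below 0.06 m), for 0.2 s.
2. it is lifted out of the nest in the fingers (height (world z) of module_center above 0.085 m and contact force between the fingers and module above 1 N), for 0.2 s.
3. it stands in the pan, the arm has sunk under it and is still, with the fingers still holding it (x of module_center in the frame of pan_floor between -0.04 and 0.04 m and y of module_center in the frame of pan_floor between -0.05 and 0.05 m and z of module_center in the frame of pan_floor below 0.02 m and linear speed of pan below 0.01 m/s and height (world z) of pan_floor below 0.112 m and contact force between the fingers and module above 1 N), for 0.4 s.
At the end, for the whole second after the job is handed in: The module lies flat (within 5 degrees) on the pan floor inside the lip, its centre within 40 mm (x) and 50 mm (y) of the pan's centre, the pan sunk by 20 to 75 mm, and all of it at rest (x of module_center in the frame of pan_floor between -0.04 and 0.04 m and y of module_center in the frame of pan_floor between -0.05 and 0.05 m and z of module_center in the frame of pan_floor between 0.008 and 0.016 m and linear speed of pan below 0.01 m/s and angle between module_center's own z axis and vertical below 0.08 rad and height (world z) of pan_floor between 0.055 and 0.11 m and linear speed of module below 0.02 m/s); the robot touches nothing.
It fails at once if the pan drops or springs up faster than 8 cm/s (linear speed of pan above 0.08 m/s).
It fails at once if a bystander is moved by more than 30 mm (distance of any of jar_center, standoff, screwdriver, small_module_center, spool_center from where it was at the start of the episode above 0.03 m).
It also fails if it takes over 70 s, if anything falls off the work surface, if the arm or the gripper's body presses on something with over 40 N, if the wrist force passes 120 N, or if a joint passes its speed limit or range.

## Working session

There is one attempt and no reset: what is moved stays moved. The work goes in short steps, Python scripts to look and compute and a tool call to move; the robot and the scene stay as the last step left them, time stands still between calls to the robot, and variables do not carry over. Pictures are saved under pics/ and viewed, and the job is handed in when it is done.

Besides the shell and the picture viewer there is one more tool, called after "Emit:" as a command line: name --argument value ..., lists and objects as JSON in quotes. apply_moves: Moves the arm, as the interface text tells. Its arguments: {"type":"object","properties":{"motion":{"type":"string"},"squeeze":{"type":"number"}},"required":["motion"]}

```bash
ls; mkdir -p pics
python3 - <<'E'
from rig import r, grab_frame, spotter
import cv2, numpy as np
s=r.sense(); print(s)
for n in("scene","top"):
    f=grab_frame(n); cv2.imwrite(f"pics/{n}0.png",f["img"][:,:,::-1]); print(n,f["fx"],f["cx"],f["cy"],np.round(f["R"],3).tolist(),np.round(f["t"],1))
    for q in ["module_center","test_fixture","step_edge","head_edge","pan_floor","pan","jar_center","standoff","screwdriver","small_module_center","spool_center"]:
        print(q,[(np.round(d["point"]).tolist(),round(d["conf"],2)) for d in spotter.place_of(q,n)])
E
```

```text
pics
{'clock': 0.0, 'qpos': array([-1.17538326e+00,  3.53681470e-01,  1.63416489e+00, -2.93695931e-05,
        1.15519486e+00, -2.39146315e-03]), 'qvel': array([-0.00059209,  0.00237759, -0.00041929, -0.00030119,  0.00121498,
        0.00028216]), 'joint_efforts': array([ 2.92897879e-03, -6.05237174e+01, -3.42067337e+01,  4.05879337e-04,
        9.11644165e-03,  1.83911561e-05]), 'eef_pos': array([ 242.02887922, -575.97086739,  403.92753348]), 'tcp_rot': array([-3.14014403e+00,  2.33880049e-05,  3.97816426e-01]), 'contact_force': array([-0.54145914, -0.72424738,  0.39562503]), 'wrist_torque': array([ 0.01246531,  0.03061316, -0.01266745]), 'opening': 1.0004455006652948}
scene 503.56277971711023 332.5496756421813 204.31037142316612 [[0.864, 0.503, -0.013], [0.357, -0.632, -0.688], [-0.354, 0.59, -0.725]] [-452.6 -112.1 1645.2]
module_center [([479.0, 247.0, 37.0], 0.78), ([464.0, 423.0, 8.0], 0.78)]
test_fixture [([480.0, 248.0, 4.0], 0.63), ([697.0, 259.0, -1.0], 0.63)]
step_edge [([694.0, 262.0, 28.0], 0.74), ([482.0, 248.0, 25.0], 0.71)]
head_edge [([697.0, 263.0, 166.0], 0.95), ([
[... 518 characters left out ...]
, -0.009], [-0.987, 0.031, -0.158], [0.159, 0.004, -0.987]] [  -4.2  579.4 1182.9]
module_center [([482.0, 248.0, 38.0], 0.97), ([460.0, 423.0, 16.0], 0.57)]
test_fixture [([482.0, 247.0, 3.0], 0.82)]
step_edge [([695.0, 259.0, 24.0], 0.95), ([476.0, 252.0, 26.0], 0.83), ([481.0, 245.0, -1.0], 0.53)]
head_edge [([696.0, 258.0, 165.0], 0.76), ([482.0, 255.0, 165.0], 0.68)]
pan_floor [([479.0, -216.0, 131.0], 0.82)]
pan [([546.0, -216.0, 186.0], 0.66), ([477.0, 253.0, 23.0], 0.37)]
jar_center [([628.0, -10.0, 31.0], 0.63)]
standoff [([508.0, 12.0, -2.0], 0.48)]
screwdriver [([499.0, -40.0, -2.0], 0.73)]
small_module_center [([718.0, 6.0, 5.0], 0.7)]
spool_center [([443.0, -419.0, 28.0], 0.86)]
```

View pics/scene0.png

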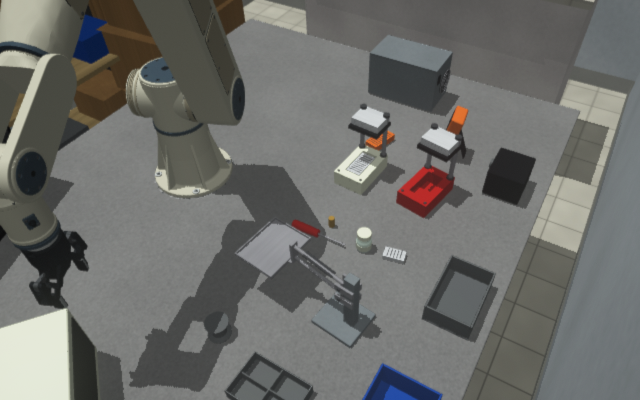

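View pics/top0.png

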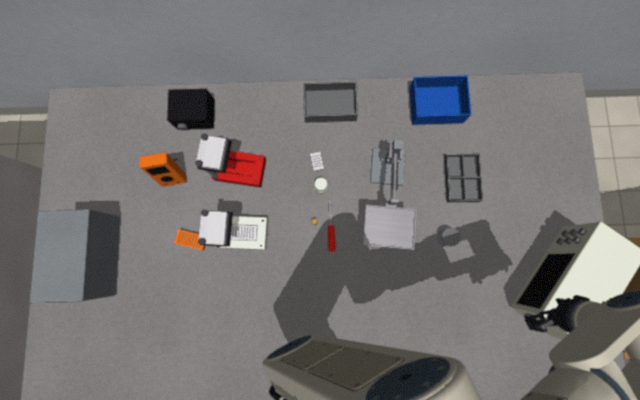

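```bash
cat > h.py <<'E'
import numpy as np, cv2
from rig import r, grab_frame, spotter
def proj(f,X):
    c=np.asarray(X,float).reshape(-1,3)@np.array(f["R"]).T+np.array(f["t"])
    return np.c_[f["fx"]*c[:,0]/c[:,2]+f["cx"],f["fy"]*c[:,1]/c[:,2]+f["cy"]]
def back(f,uv,z):
    R=np.array(f["R"]);t=np.array(f["t"]);o=-R.T@t
    d=R.T@np.array([(uv[0]-f["cx"])/f["fx"],(uv[1]-f["cy"])/f["fy"],1]);return o+d*(z-o[2])/d[2]
def crop(f,x0,y0,w,h,k,name,lines=()):
    im=f["img"][y0:y0+h,x0:x0+w,::-1];im=cv2.resize(im,None,fx=k,fy=k,interpolation=cv2.INTER_CUBIC)
    for P,col in lines:
        p=((proj(f,P)-[x0,y0]+.5)*k).astype(np.int32);cv2.polylines(im,[p],False,col,1)
    cv2.imwrite(name,im)
def fixpts(x,y,yaw,P):
    c,s=np.cos(yaw),np.sin(yaw);P=np.asarray(P,float)
    return np.c_[x+c*P[:,0]-s*P[:,1],y+s*P[:,0]+c*P[:,1],P[:,2]]
def rect(x0,x1,y0,y1,z): return [(x0,y0,z),(x1,y0,z),(x1,y1,z),(x0,y1,z),(x0,y0,z)]
E
python3 - <<'E'
from h import *
P=(480,248,np.pi/2)
L=[(fixpts(*P,rect(-76,84,-50,50,50)),(0,255,0)),(fixpts(*P,rect(-48,48,-24,24,50)),(255,0,0))]
L.append((fixpts(*P,rect(0,0,-50,50,165)),(0,0,255)))
a=grab_frame("top");crop(a,170,195,110,70,7,"pics/t1.png",L)
a=grab_frame("scene");crop(a,325,95,80,100,6,"pics/s1.png",L)
E
```

```text
(no output)
```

View pics/t1.png

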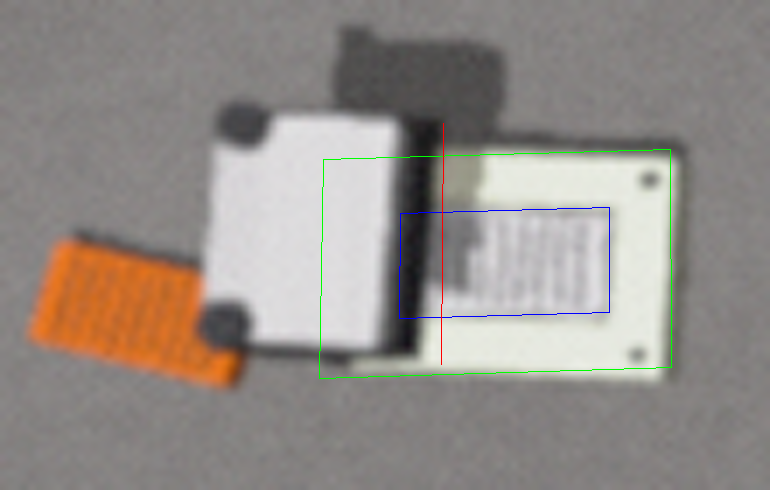

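View pics/s1.png

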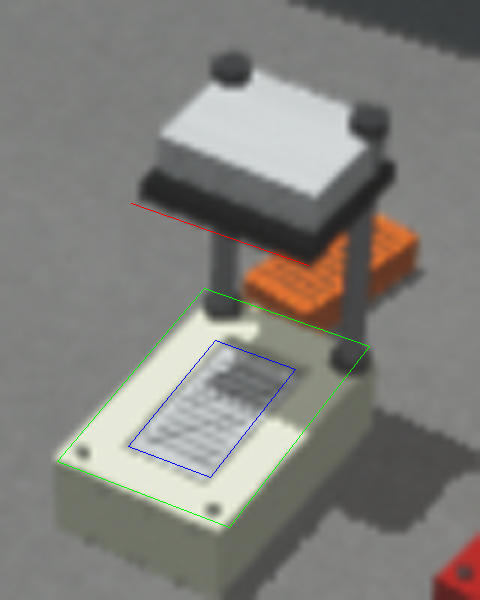

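Run:
```python
from h import *
from scipy.optimize import least_squares
a=grab_frame("top");b=grab_frame("scene")
def mk(u,v,x0,y0,k): return np.array([u/k+x0-.5,v/k+y0-.5])
obs=[(a,mk(681,153,170,195,7),(-76,-50,50)),(a,mk(661,380,170,195,7),(-76,50,50)),
(a,mk(614,208,170,195,7),(-48,-24,50)),(a,mk(603,320,170,195,7),(-48,24,50)),
(b,mk(55,462,325,95,6),(-76,50,50)),(b,mk(220,527,325,95,6),(-76,-50,50)),(b,mk(372,345,325,95,6),(84,-50,50)),(b,mk(220,597,325,95,6),(-76,-50,0)),(b,mk(205,478,325,95,6),(-48,-24,50)),(b,mk(128,447,325,95,6),(-48,24,50))]
def res(p):
    return np.concatenate([proj(f,fixpts(p[0],p[1],p[2],[P]))[0]-uv for f,uv,P in obs])
o=least_squares(res,[480,248,1.57],loss="soft_l1");print(o.x,np.degrees(o.x[2]),o.fun.reshape(-1,2).round(2))
for f,uv,P in obs: print(P, back(f,uv,P[2]).round(1))
P=o.x
L=[(fixpts(*P,rect(-76,84,-50,50,50)),(0,255,0)),(fixpts(*P,rect(-48,48,-24,24,50)),(255,0,0))]
for hx in (0,): pass
# head edge: networks (483,254,165)
c,s=np.cos(P[2]),np.sin(P[2]); 
d=np.array([483,254])-P[:2]; hx=d@[c,s]; print("head edge in fixture", hx, d@[-s,c])
L.append((fixpts(*P,rect(hx,hx+83,-50,50,165)),(0,0,255)));L.append((fixpts(*P,rect(hx,hx+83,-50,50,211)),(0,255,255)))
crop(a,170,195,110,70,7,"pics/t2.png",L);crop(b,325,95,80,100,6,"pics/s2.png",L)
```

```text
[479.86054527 248.06037484   1.52961042] 87.64022161578823 [[-0.94  0.46]
 [ 0.79 -0.7 ]
 [-0.36  0.57]
 [ 0.62 -0.43]
 [-0.08 -0.81]
 [ 0.32  0.18]
 [ 0.17  1.  ]
 [-0.15  0.13]
 [ 0.1  -0.14]
 [-0.37 -0.52]]
(-76, -50, 50) [528.1 167.   50. ]
(-76, 50, 50) [424.6 176.7  50. ]
(-48, -24, 50) [503.7 198.   50. ]
(-48, 24, 50) [452.6 203.1  50. ]
(-76, 50, 50) [428.8 171.1  50. ]
(-76, -50, 50) [525.5 170.3  50. ]
(84, -50, 50) [530.6 334.1  50. ]
(-76, -50, 0) [526.8 170.8   0. ]
(-48, -24, 50) [501.9 198.4  50. ]
(-48, 24, 50) [456.1 199.6  50. ]
head edge in fixture 6.0638529695454695 -2.892232742695717
```

View pics/t2.png

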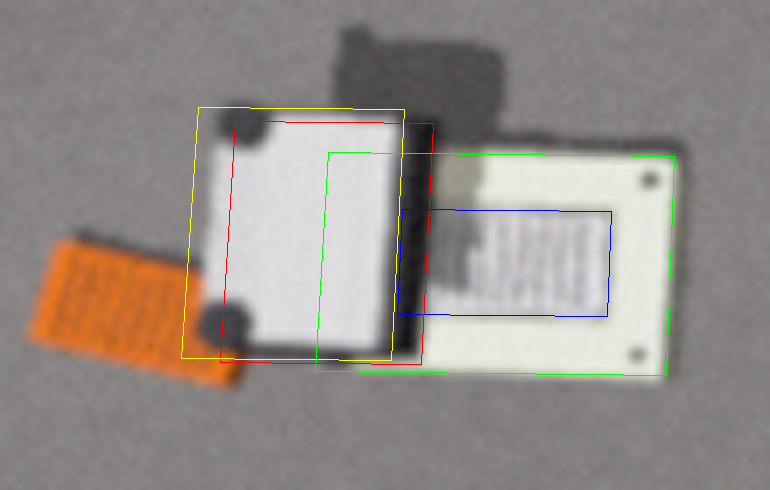

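View pics/s2.png

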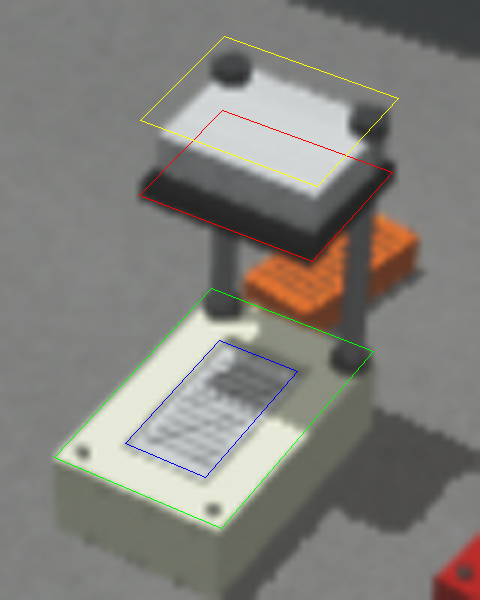

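Run:
```python
from h import *
from scipy.optimize import least_squares
from scipy.ndimage import map_coordinates
fs={n:grab_frame(n) for n in("top","scene")}
# edges in fixture coords
E={"top":[((-76,-45,50),(-76,45,50)),((-70,50,50),(0,50,50)),((-70,-50,50),(-20,-50,50))],
"scene":[((-76,-45,50),(-76,45,50)),((-70,-50,50),(70,-50,50)),((-70,50,50),(40,50,50)),((-76,-50,45),(-76,-50,5)),((-76,45,0),(-76,-45,0))]}
p=np.array([480,248,1.5]); 
def sample(f,edges,p):
    out=[]
    g=cv2.cvtColor(f["img"],cv2.COLOR_RGB2GRAY).astype(float)
    for A,B in edges:
        T=np.linspace(0,1,25)[:,None];P=np.array(A)*(1-T)+np.array(B)*T
        q=proj(f,fixpts(*p,P));d=q[-1]-q[0];n=np.array([-d[1],d[0]])/np.linalg.norm(d)
        off=np.arange(-4,4.01,.1)
        for Pi,qi in zip(P,q):
            s=qi+off[:,None]*n
            v=map_coordinates(g,[s[:,1],s[:,0]],order=1);gr=np.abs(np.gradient(v))
            gr=np.convolve(gr,np.ones(7)/7,'same')
            k=gr[3:-3].argmax()+3
            if gr[k]>.8: out.append((Pi,qi+off[k]*n,n))
    return out
for sel in (["top"],["scene"],["top","scene"]):
    q=p.copy()
    for it in range(5):
        O=[(fs[n],)+o for n in sel for o in sample(fs[n],E[n],q)]
        def res(x): return [ (proj(f,fixpts(*x,[P]))[0]-uv)@nn for f,P,uv,nn in O]
        o=least_squares(res,q,loss="soft_l1",f_scale=.3,x_scale=[1,1,.01]);q=o.x
    print(sel,q.round(2),np.degrees(q[2]).round(2),len(O),np.sqrt(np.mean(o.fun**2)).round(2),[np.median(o.fun[i:i+25]).round(2) for i in range(0,len(O),25)])
```

```text
['top'] [480.74 248.13   1.5 ] 86.12 75 0.39 [np.float64(-0.01), np.float64(0.4), np.float64(-0.3)]
['scene'] [482.33 245.68   1.53] 87.94 114 1.07 [np.float64(0.01), np.float64(0.01), np.float64(0.21), np.float64(0.29), np.float64(-0.31)]
['top', 'scene'] [481.41 246.78   1.51] 86.63 186 0.86 [np.float64(-0.4), np.float64(0.8), np.float64(0.0), np.float64(0.3), np.float64(-0.19), np.float64(0.01), np.float64(-0.0), np.float64(-0.4)]
```

```bash
cat >> h.py <<'E'
from scipy.spatial.transform import Rotation as Rot
def Rm(s): return Rot.from_euler('xyz',s["tcp_rot"]).as_matrix()
def mv(W,s=None):
    s=s or r.sense();R=Rm(s)
    for w in W: print(w,((R.T@(np.array(w)-s["eef_pos"]))/1000).round(4))
def st(s=None):
    s=s or r.sense();R=Rm(s)
    print("t",round(s["clock"],2),"q",s["qpos"].round(3),"p",s["eef_pos"].round(1),"rpy",s["tcp_rot"].round(3),"z",R[:,2].round(3),"y",R[:,1].round(3),"F",s["contact_force"].round(1),"open",round(s["opening"],2))
E
python3 - <<'E'
from h import *
st()
mv([(450,-450,560),(620,0,560),(450,400,560),(150,620,560)])
E
```

```text
t 1.5 q [-1.175  0.353  1.633 -0.     1.155 -0.002] p [ 242.1 -576.2  404.7] rpy [-3.142  0.     0.398] z [-0.  0. -1.] y [ 0.387 -0.922 -0.   ] F [-0.3 -0.3  0.8] open 1.0
(450, -450, 560) [ 0.2406 -0.0358 -0.1553]
(620, 0, 560) [ 0.5716 -0.3848 -0.1553]
(450, 400, 560) [ 0.5698 -0.8195 -0.1553]
(150, 620, 560) [ 0.3784 -1.1385 -0.1553]
```

Emit:
apply_moves --motion "-1 0.24 -0.036 -0.155 0; -1 0.24 -0.036 -0.155 0; -1 0.24 -0.036 -0.155 0; -1 0.24 -0.036 -0.155 0; -1 0.24 -0.036 -0.155 0; -1 0.24 -0.036 -0.155 0; -1 0.57 -0.385 -0.155 -0.356; -1 0.57 -0.385 -0.155 -0.356; -1 0.57 -0.385 -0.155 -0.356; -1 0.57 -0.385 -0.155 -0.356; -1 0.57 -0.385 -0.155 -0.356; -1 0.57 -0.385 -0.155 -0.356; -1 0.57 -0.385 -0.155 -0.356; -1 0.57 -0.385 -0.155 -0.356; -1 0.57 -0.385 -0.155 -0.356; -1 0.57 -0.385 -0.155 -0.356; -1 0.57 -0.385 -0.155 -0.356; -1 0.57 -0.385 -0.155 -0.356; -1 0.57 -0.385 -0.155 -0.356"

```text
clock: 3.08
eef_pos: [620.0, 4.8, 559.7]
tcp_rot: [3.141, -0.003, 1.52]
contact_force: [-0.4, -1.1, -0.7]
opening: 0.001
```

Run:
```python
from h import *
st()
mv([(450,400,560),(150,620,560)])
# obstacles at +y: cabinet corners guess
f=grab_frame("top")
for uv in [(35,212),(88,212),(118,212),(32,301),(85,301)]: print(uv,back(f,uv,0).round(),back(f,uv,200).round())
```

```text
t 3.08 q [0.005 0.242 1.448 0.002 1.451 0.055] p [620.    4.8 559.7] rpy [ 3.141e+00 -3.000e-03  1.520e+00] z [ 0.001  0.002 -1.   ] y [ 0.999 -0.051  0.001] F [-0.4 -1.1 -0.7] open 0.0
(450, 400, 560) [ 0.3861 -0.1899  0.0005]
(150, 620, 560) [ 0.5906 -0.5006  0.0007]
(35, 212) [573. 959.   0.] [543. 803. 200.]
(88, 212) [568. 779.   0.] [538. 651. 200.]
(118, 212) [564. 678.   0.] [536. 566. 200.]
(32, 301) [280. 942.   0.] [297. 788. 200.]
(85, 301) [275. 769.   0.] [293. 642. 200.]
```

Emit:
apply_moves --motion "-1 0.38 -0.19 0 0; -1 0.38 -0.19 0 0; -1 0.38 -0.19 0 0; -1 0.38 -0.19 0 0; -1 0.38 -0.19 0 0; -1 0.38 -0.19 0 0; -1 0.38 -0.19 0 0; -1 0.38 -0.19 0 0; -1 0.38 -0.19 0 0; -1 0.6 -0.54 0 0; -1 0.6 -0.54 0 0; -1 0.6 -0.54 0 0; -1 0.6 -0.54 0 0; -1 0.6 -0.54 0 0; -1 0.6 -0.54 0 0; -1 0.6 -0.54 0 0; -1 0.6 -0.54 0 0; -1 0.6 -0.54 0 0; -1 0.6 -0.54 0 0; -1 0.6 -0.54 0 0"

```text
clock: 4.8
eef_pos: [111.2, 628.5, 559.8]
tcp_rot: [3.141, -0.0, 1.516]
contact_force: [1.3, 0.8, -0.2]
opening: -0.001
```

Emit:
apply_moves --motion "-1 0.35 0 0 0; -1 0.35 0 0 0; -1 0.35 0 0 0; -1 0.35 0 0 0; -1 0.35 0 0 0; -1 0.35 0 0 0; -1 0.35 0 0 0; -1 0.35 0 0 0"

```text
clock: 5.47
eef_pos: [130.8, 934.8, 559.9]
tcp_rot: [3.141, 0.001, 1.515]
contact_force: [-0.1, 1.7, 0.6]
opening: 0.001
```

```bash
python3 -c "
from h import *
st()"
```

```text
t 5.47 q [ 1.43   0.931  0.328 -0.     1.884  1.486] p [130.8 934.8 559.9] rpy [3.141e+00 1.000e-03 1.515e+00] z [ 0.    -0.001 -1.   ] y [ 0.998 -0.055  0.   ] F [-0.1  1.7  0.6] open 0.0
```

Emit:
apply_moves --motion "-1 0.25 0 0 0; -1 0.25 0 0 0; -1 0.25 0 0 0; -1 0.25 0 0 0; -1 0.25 0 0 0; -1 0.25 0 0 0; -1 0.25 0 0 0"

```text
clock: 6.05
eef_pos: [122.4, 985.7, 515.6]
tcp_rot: [3.139, -0.036, 1.516]
contact_force: [0.4, 0.3, 0.3]
opening: 0.0
```

```bash
python3 -c "
from h import *
st()"
```

```text
t 6.05 q [ 1.446  1.112  0.058 -0.     1.936  1.501] p [122.4 985.7 515.6] rpy [ 3.139 -0.036  1.516] z [ 0.004  0.035 -0.999] y [ 0.998 -0.055  0.003] F [0.4 0.3 0.3] open 0.0
```

Emit:
apply_moves --motion "-1 0 0 0 0; -1 0 0 0 0"

```text
clock: 6.22
eef_pos: [122.1, 985.7, 514.8]
tcp_rot: [3.139, -0.034, 1.516]
contact_force: [-0.0, -0.9, -0.5]
opening: -0.001
```

```bash
python3 -c "
from h import *
st()"
```

```text
t 6.22 q [1.446 1.112 0.058 0.    1.937 1.501] p [122.1 985.7 514.8] rpy [ 3.139 -0.034  1.516] z [ 0.004  0.034 -0.999] y [ 0.999 -0.055  0.002] F [-0.  -0.9 -0.5] open -0.0
```

Emit:
apply_moves --motion "-1 0.2 0 -0.15 0; -1 0.2 0 -0.15 0"

```text
clock: 6.38
eef_pos: [117.5, 981.8, 539.0]
tcp_rot: [3.137, -0.065, 1.516]
contact_force: [-0.1, -0.2, 1.5]
opening: 0.001
```

Emit:
apply_moves --motion "-1 0.2 0 -0.15 0; -1 0.2 0 -0.15 0; -1 0.2 0 -0.15 0; -1 0.2 0 -0.15 0"

```text
clock: 6.72
eef_pos: [109.4, 969.7, 579.4]
tcp_rot: [3.136, -0.095, 1.517]
contact_force: [-0.1, 0.1, 0.2]
opening: 0.005
```

```bash
python3 -c "
from h import *
st()"
```

```text
t 6.72 q [ 1.457  1.047  0.058 -0.     1.942  1.511] p [109.4 969.7 579.4] rpy [ 3.136 -0.095  1.517] z [ 0.011  0.094 -0.995] y [ 0.998 -0.055  0.006] F [-0.1  0.1  0.2] open 0.0
```

Emit:
apply_moves --motion "-1 0.3 0 -0.1 0; -1 0.3 0 -0.1 0"

```text
clock: 6.88
eef_pos: [106.1, 974.9, 581.2]
tcp_rot: [3.134, -0.127, 1.517]
contact_force: [0.1, 0.8, 0.7]
opening: -0.001
```

Emit:
apply_moves --motion "-1 0.3 0 -0.1 0; -1 0.3 0 -0.1 0"

```text
clock: 7.05
eef_pos: [102.6, 979.2, 584.0]
tcp_rot: [3.132, -0.156, 1.517]
contact_force: [-0.1, 0.3, 1.0]
opening: 0.004
```

Emit:
apply_moves --motion "-1 0.3 0 0 0; -1 0.3 0 0 0"

```text
clock: 7.22
eef_pos: [100.2, 992.1, 569.1]
tcp_rot: [3.131, -0.187, 1.517]
contact_force: [0.4, -0.4, -0.3]
opening: -0.001
```

Emit:
apply_moves --motion "-1 0.3 0 0 0; -1 0.3 0 0 0"

```text
clock: 7.38
eef_pos: [98.0, 1004.2, 554.4]
tcp_rot: [3.129, -0.216, 1.518]
contact_force: [-0.6, -1.2, 0.3]
opening: -0.002
```

```bash
python3 -c "
from h import *
st()"
```

```text
t 7.38 q [ 1.472  1.075  0.059 -0.002  1.791  1.526] p [  98.  1004.2  554.4] rpy [ 3.129 -0.216  1.518] z [ 0.023  0.213 -0.977] y [ 0.998 -0.056  0.012] F [-0.6 -1.2  0.3] open -0.0
```

Emit:
apply_moves --motion "-1 0.3 0 -0.05 0; -1 0.3 0 -0.05 0"

```text
clock: 7.55
eef_pos: [95.4, 1009.7, 555.2]
tcp_rot: [3.128, -0.247, 1.518]
contact_force: [-0.6, -0.3, -0.1]
opening: -0.004
```

Emit:
apply_moves --motion "-1 0.3 0 -0.05 0; -1 0.3 0 -0.05 0"

```text
clock: 7.72
eef_pos: [92.8, 1013.9, 560.5]
tcp_rot: [3.127, -0.281, 1.519]
contact_force: [0.5, 0.6, -0.5]
opening: 0.002
```

Emit:
apply_moves --motion "-1 0.3 0 -0.05 0; -1 0.3 0 -0.05 0"

```text
clock: 7.88
eef_pos: [90.4, 1017.7, 566.0]
tcp_rot: [3.125, -0.314, 1.519]
contact_force: [0.3, -1.0, -0.5]
opening: -0.002
```

Emit:
apply_moves --motion "-1 0.3 0 0 0; -1 0.3 0 0 0"

```text
clock: 8.05
eef_pos: [88.5, 1025.6, 562.3]
tcp_rot: [3.124, -0.347, 1.52]
contact_force: [0.5, 0.8, 0.3]
opening: 0.001
```

Emit:
apply_moves --motion "-1 0.3 0 0 0; -1 0.3 0 0 0"

```text
clock: 8.22
eef_pos: [86.8, 1032.9, 558.8]
tcp_rot: [3.123, -0.377, 1.52]
contact_force: [-0.5, 0.2, 0.3]
opening: -0.001
```

Emit:
apply_moves --motion "-1 0.3 0 0 0; -1 0.3 0 0 0"

```text
clock: 8.38
eef_pos: [85.1, 1039.0, 559.0]
tcp_rot: [3.122, -0.41, 1.521]
contact_force: [-0.1, 0.0, -0.1]
opening: -0.002
```

Emit:
apply_moves --motion "-1 0.3 0 0 0; -1 0.3 0 0 0"

```text
clock: 8.55
eef_pos: [83.4, 1044.1, 561.5]
tcp_rot: [3.121, -0.442, 1.522]
contact_force: [0.3, 0.7, 0.4]
opening: 0.001
```

Emit:
apply_moves --motion "-1 0.3 0 0 0; -1 0.3 0 0 0"

```text
clock: 8.72
eef_pos: [81.7, 1048.3, 565.9]
tcp_rot: [3.12, -0.475, 1.523]
contact_force: [0.3, -0.8, 0.7]
opening: -0.0
```

```bash
python3 -c "
from h import *
st()"
```

```text
t 8.72 q [ 1.493  1.079  0.059 -0.009  1.528  1.545] p [  81.7 1048.3  565.9] rpy [ 3.12  -0.475  1.523] z [ 0.044  0.455 -0.889] y [ 0.998 -0.058  0.02 ] F [ 0.3 -0.8  0.7] open -0.0
```

Emit:
apply_moves --motion "-1 0.3 0 0.05 0; -1 0.3 0 0.05 0"

```text
clock: 8.88
eef_pos: [80.7, 1056.5, 561.5]
tcp_rot: [3.118, -0.508, 1.523]
contact_force: [-0.6, 0.7, 0.2]
opening: -0.001
```

Emit:
apply_moves --motion "-1 0.3 0 0.05 0; -1 0.3 0 0.05 0"

```text
clock: 9.05
eef_pos: [79.7, 1063.9, 557.1]
tcp_rot: [3.117, -0.538, 1.524]
contact_force: [0.1, 0.2, 1.0]
opening: 0.004
```

Emit:
apply_moves --motion "-1 0.3 0 0.05 0; -1 0.3 0 0.05 0"

```text
clock: 9.22
eef_pos: [78.6, 1070.0, 556.6]
tcp_rot: [3.116, -0.571, 1.525]
contact_force: [0.3, -0.1, -0.1]
opening: 0.004
```

```bash
cat >> h.py <<'E'
FX,FY,FYAW=481,247.5,1.515
def fw(x,y,z):
    return fixpts(FX,FY,FYAW,[(x,y,z)])[0]
def tcp_for(p,ahead,s=None):
    s=s or r.sense(); return np.array(p)-ahead*Rm(s)[:,2]
def fixof(p):
    c,s_=np.cos(FYAW),np.sin(FYAW);d=np.array(p)-[FX,FY,0];return np.array([c*d[0]+s_*d[1],-s_*d[0]+c*d[1],d[2]])
E
python3 -c "
from h import *
st()
print(fixof(r.sense()['eef_pos']))
W=[tcp_for(fw(*p),173) for p in [(-60,0,200),(-60,0,120),(14,0,56)]]
mv([(330,560,600)]+W)"
```

```text
t 9.22 q [ 1.498  1.097  0.059 -0.011  1.415  1.549] p [  78.6 1070.   556.6] rpy [ 3.116 -0.571  1.525] z [ 0.05   0.538 -0.841] y [ 0.998 -0.059  0.021] F [ 0.3 -0.1 -0.1] open 0.0
[798.78794866 447.64779358 556.60587138]
(330, 560, 600) [-0.3956  0.2821 -0.2984]
[468.99404932  94.47763045 345.54540373] [-0.9191  0.4431 -0.328 ]
[468.99404932  94.47763045 265.54540373] [-0.9623  0.4414 -0.2607]
[473.12083545 168.36247082 201.54540373] [-0.9346  0.4397 -0.1668]
```

Emit:
apply_moves --motion "-1 -0.396 0.282 -0.298 0; -1 -0.396 0.282 -0.298 0; -1 -0.396 0.282 -0.298 0; -1 -0.396 0.282 -0.298 0; -1 -0.396 0.282 -0.298 0; -1 -0.396 0.282 -0.298 0; -1 -0.396 0.282 -0.298 0; -1 -0.396 0.282 -0.298 0; -1 -0.396 0.282 -0.298 0; -1 -0.396 0.282 -0.298 0; -1 -0.396 0.282 -0.298 0; -1 -0.396 0.282 -0.298 0; -1 -0.396 0.282 -0.298 0; -1 -0.396 0.282 -0.298 0"

```text
clock: 10.38
eef_pos: [314.3, 589.9, 597.6]
tcp_rot: [3.117, -0.57, 1.526]
contact_force: [1.0, -0.1, -0.7]
opening: -0.004
```

```bash
python3 -c "
from h import *
st()
W=[tcp_for(fw(*p),173) for p in [(-60,0,300),(-60,0,120)]]
mv(W)"
```

```text
t 10.38 q [1.018 0.178 1.505 0.299 0.959 0.961] p [314.3 589.9 597.6] rpy [ 3.117 -0.57   1.526] z [ 0.049  0.538 -0.841] y [ 0.998 -0.059  0.021] F [ 1.  -0.1 -0.7] open -0.0
[469.13878774  94.4851619  445.55876125] [-0.4927  0.1803 -0.1311]
[469.13878774  94.4851619  265.55876125] [-0.5899  0.1766  0.0203]
```

Now to a staging point in front of the fixture.

Emit:
apply_moves --motion "-1 -0.493 0.18 -0.131 0; -1 -0.493 0.18 -0.131 0; -1 -0.493 0.18 -0.131 0; -1 -0.493 0.18 -0.131 0; -1 -0.493 0.18 -0.131 0; -1 -0.493 0.18 -0.131 0; -1 -0.493 0.18 -0.131 0; -1 -0.493 0.18 -0.131 0; -1 -0.493 0.18 -0.131 0; -1 -0.493 0.18 -0.131 0; -1 -0.493 0.18 -0.131 0; -1 -0.493 0.18 -0.131 0; -1 -0.493 0.18 -0.131 0; -1 -0.493 0.18 -0.131 0; -1 -0.59 0.177 0.02 0; -1 -0.59 0.177 0.02 0; -1 -0.59 0.177 0.02 0; -1 -0.59 0.177 0.02 0; -1 -0.59 0.177 0.02 0"

```text
clock: 11.97
eef_pos: [467.1, 96.8, 260.6]
tcp_rot: [3.124, -0.571, 1.522]
contact_force: [-0.5, 1.6, -0.6]
opening: -0.001
```

```bash
python3 -c "
from h import *
st()
s=r.sense();tip=s['eef_pos']+173*Rm(s)[:,2];print('tip fix',fixof(tip).round(1))
W=[tcp_for(fw(*p),173) for p in [(12,0,58),(14,0,55)]]
mv(W)
for n,b in (('top',(170,180,130,100)),('scene',(300,70,130,110))):
  f=grab_frame(n);print(proj(f,[tip]));crop(f,*b,6,'pics/%s3.png'%n,[([tip-[3,0,0],tip+[3,0,0]],(255,0,255)),(fixpts(FX,FY,FYAW,rect(-76,84,-50,50,50)),(0,255,0)),(fixpts(FX,FY,FYAW,rect(6,89,-50,50,165)),(0,0,255))])
"
```

```text
t 11.97 q [ 0.009  0.356  2.114  0.837  0.811 -0.573] p [467.1  96.8 260.6] rpy [ 3.124 -0.571  1.522] z [ 0.044  0.539 -0.841] y [ 0.998 -0.058  0.015] F [-0.5  1.6 -0.6] open -0.0
tip fix [-57.8   3.1 115. ]
[474.07690963 166.29218175 203.55803135] [0.0279 0.0021 0.0857]
[474.18844439 168.28906933 200.55803135] [0.0279 0.0021 0.0893]
[[255.86913253 231.68256304]]
[[349.83866354 156.87016826]]
```

View pics/scene3.png

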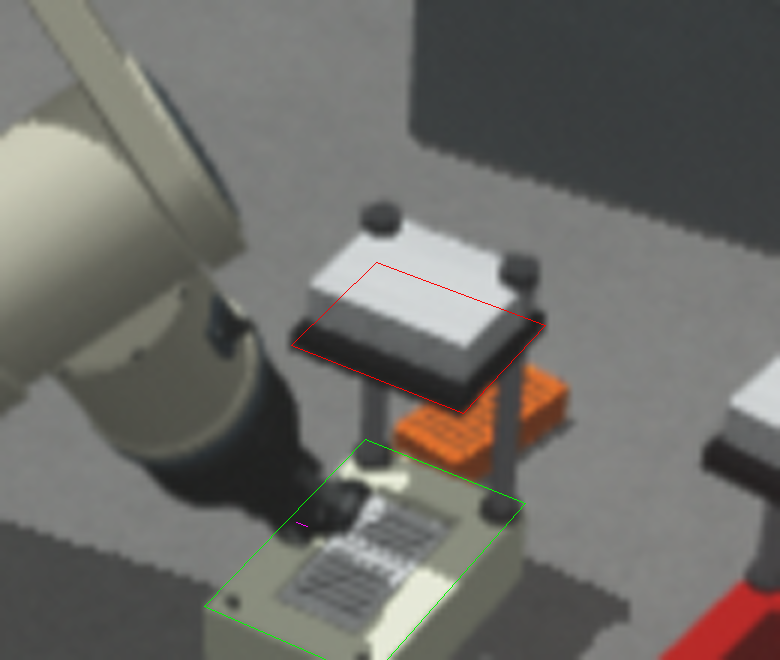

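View pics/top3.png

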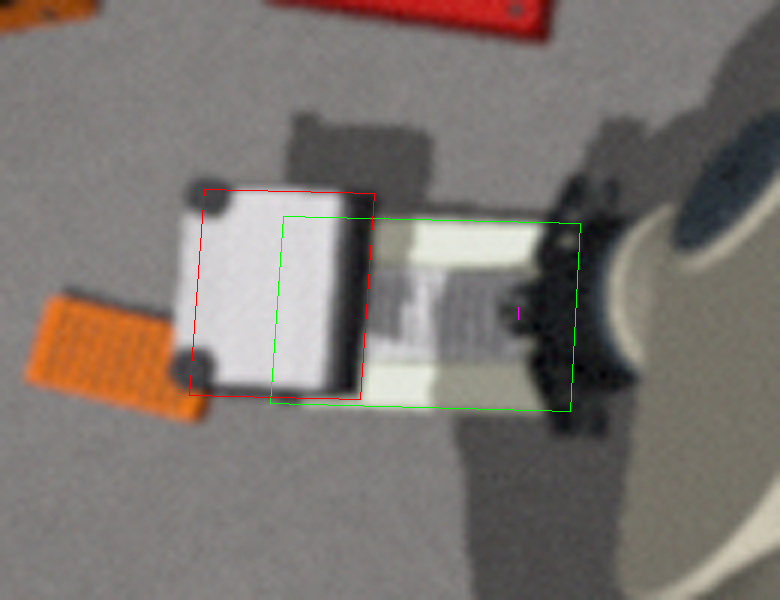

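Emit:
apply_moves --motion "-1 0.028 0.002 0.03 0; -1 0.028 0.002 0.06 0; -1 0.028 0.002 0.085 0; -1 0.028 0.002 0.085 0; -1 0.028 0.002 0.085 0"

```text
clock: 12.48
eef_pos: [476.7, 166.8, 209.7]
tcp_rot: [3.117, -0.573, 1.527]
contact_force: [-0.5, 0.0, -0.2]
opening: -0.001
```

```bash
python3 -c "
from h import *
st()
s=r.sense();tip=s['eef_pos']+173*Rm(s)[:,2];print('tip fix',fixof(tip).round(1))
for n,b in (('top',(170,180,130,100)),('scene',(300,70,130,110))):
  f=grab_frame(n);crop(f,*b,6,'pics/%s4.png'%n,[([tip-[3,0,0],tip+[3,0,0]],(255,0,255))])
"
```

```text
t 12.48 q [ 0.156  0.471  2.102  0.997  0.677 -0.626] p [476.7 166.8 209.7] rpy [ 3.117 -0.573  1.527] z [ 0.049  0.54  -0.84 ] y [ 0.998 -0.058  0.021] F [-0.5  0.  -0.2] open -0.0
tip fix [12.9 -3.4 64.3]
```

View pics/scene4.png

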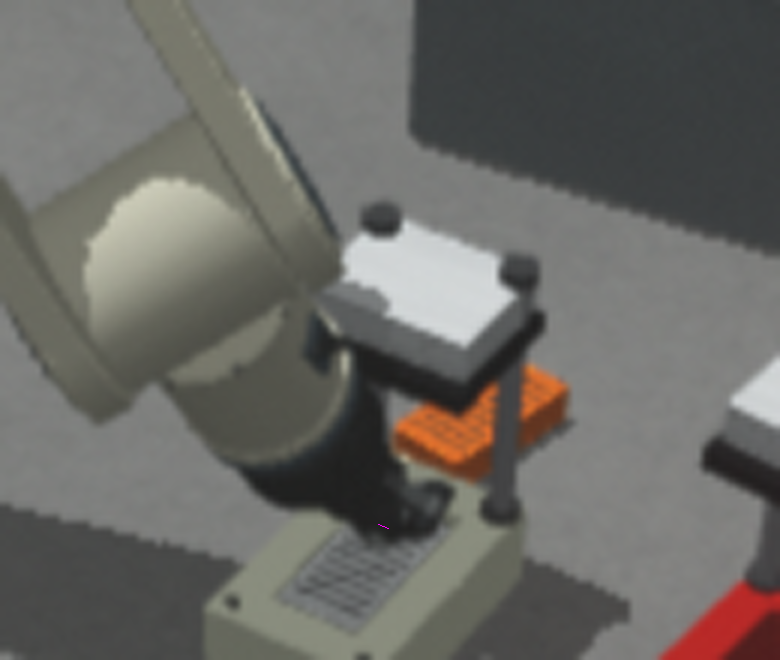

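View pics/top4.png

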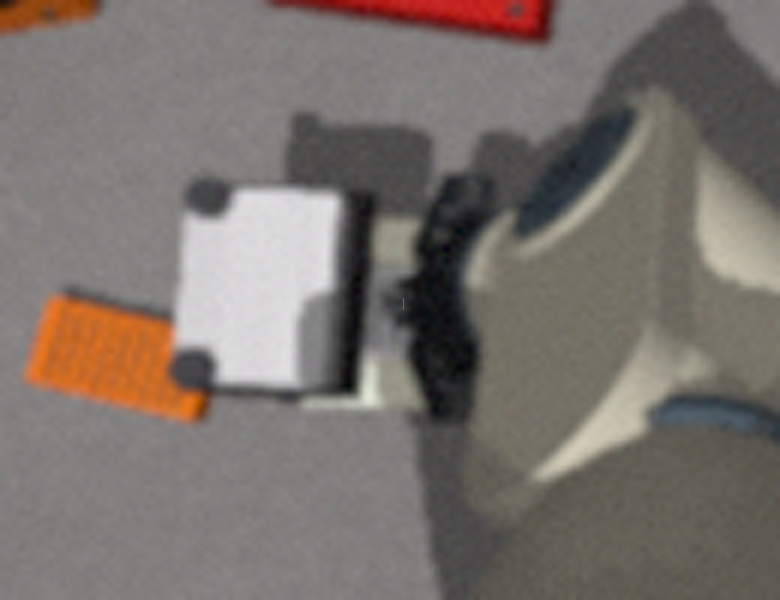

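Emit:
apply_moves --motion "-1 0.002 -0.003 0.005 0; -1 0.004 -0.003 0.01 0; -1 0.004 -0.003 0.01 0; -1 0.004 -0.003 0.01 0"

```text
clock: 12.92
eef_pos: [474.3, 175.0, 202.7]
tcp_rot: [3.116, -0.572, 1.525]
contact_force: [0.4, -0.5, 0.7]
opening: 0.003
```

```bash
cat >> h.py <<'E'
def tipinfo():
    s=r.sense();st(s);tip=s['eef_pos']+173*Rm(s)[:,2];p=fixof(tip);a=np.arcsin(Rm(s)[:,2]@[np.cos(FYAW),np.sin(FYAW),0])
    print('tip fix',p.round(1),'tilt',np.degrees(a).round(1),'corner',(p[0]-11*np.cos(a)).round(1),(p[2]-11*np.sin(a)).round(1),'headperp',((6-p[0])*np.cos(a)+(165-p[2])*np.sin(a)).round(1))
    return tip
E
python3 -c "
from h import *
tip=tipinfo()
f=grab_frame('scene');crop(f,340,120,60,60,10,'pics/s5.png')
"
```

```text
t 12.92 q [ 0.175  0.484  2.107  1.024  0.658 -0.64 ] p [474.3 175.  202.7] rpy [ 3.116 -0.572  1.525] z [ 0.05   0.539 -0.841] y [ 0.998 -0.059  0.022] F [ 0.4 -0.5  0.7] open 0.0
tip fix [20.8 -0.8 57.3] tilt 32.8 corner 11.6 51.3 headperp 45.8
```

View pics/s5.png

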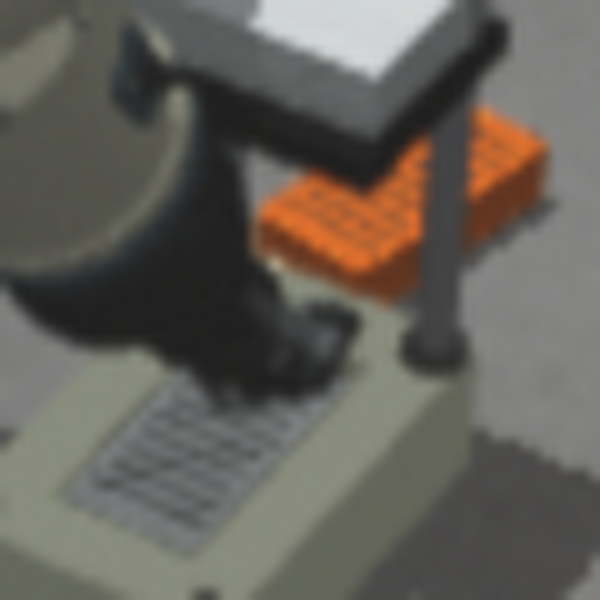

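Emit:
apply_moves --motion "-1 0.001 0 0.002 0; -1 0.001 0 0.004 0; -1 0.001 0 0.004 0"

```text
clock: 13.22
eef_pos: [474.6, 178.2, 199.6]
tcp_rot: [3.116, -0.572, 1.525]
contact_force: [0.8, 1.4, 1.9]
opening: 0.0
```

Emit:
apply_moves --motion "-1 0.001 0 0.002 0; -1 0.001 0 0.004 0; -1 0.001 0 0.004 0"

```text
clock: 13.47
eef_pos: [474.9, 181.5, 196.9]
tcp_rot: [3.116, -0.573, 1.525]
contact_force: [0.7, 3.1, 4.2]
opening: 0.0
```

```bash
python3 -c "
from h import *
tip=tipinfo()
f=grab_frame('scene');crop(f,340,120,60,60,10,'pics/s6.png')
"
```

```text
t 13.47 q [ 0.188  0.498  2.104  1.044  0.647 -0.65 ] p [474.9 181.5 196.9] rpy [ 3.116 -0.573  1.525] z [ 0.05  0.54 -0.84] y [ 0.998 -0.059  0.021] F [0.7 3.1 4.2] open 0.0
tip fix [27.5 -1.  51.6] tilt 32.8 corner 18.2 45.6 headperp 43.4
```

View pics/s6.png

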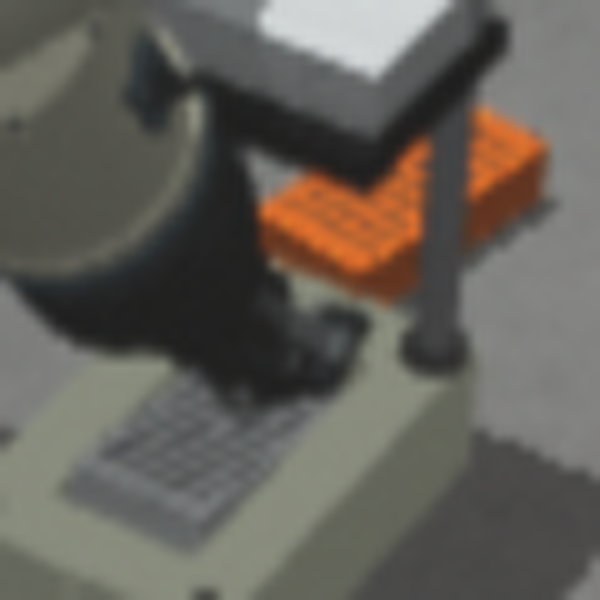

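Emit:
apply_moves --motion "-1 0.001 0 0.002 0; -1 0.001 0 0.004 0; -1 0.001 0 0.004 0"

```text
clock: 13.77
eef_pos: [475.2, 184.5, 194.2]
tcp_rot: [3.116, -0.573, 1.525]
contact_force: [0.7, 5.6, 6.0]
opening: -0.0
```

Emit:
apply_moves --motion "-1 0 0 0.002 0; -1 0 0 0.004 0; -1 0 0 0.004 0"

```text
clock: 14.02
eef_pos: [475.7, 186.8, 192.0]
tcp_rot: [3.115, -0.575, 1.526]
contact_force: [-3.3, 2.4, 21.2]
opening: 0.001
```

```bash
python3 -c "
from h import *
tip=tipinfo()
f=grab_frame('scene');crop(f,340,120,60,60,10,'pics/s7.png')
"
```

```text
t 14.02 q [ 0.198  0.509  2.102  1.064  0.639 -0.663] p [475.7 186.8 192. ] rpy [ 3.115 -0.575  1.526] z [ 0.051  0.542 -0.839] y [ 0.998 -0.059  0.022] F [-3.3  2.4 21.2] open 0.0
tip fix [33.2 -1.7 46.8] tilt 32.9 corner 23.9 40.8 headperp 41.5
```

View pics/s7.png

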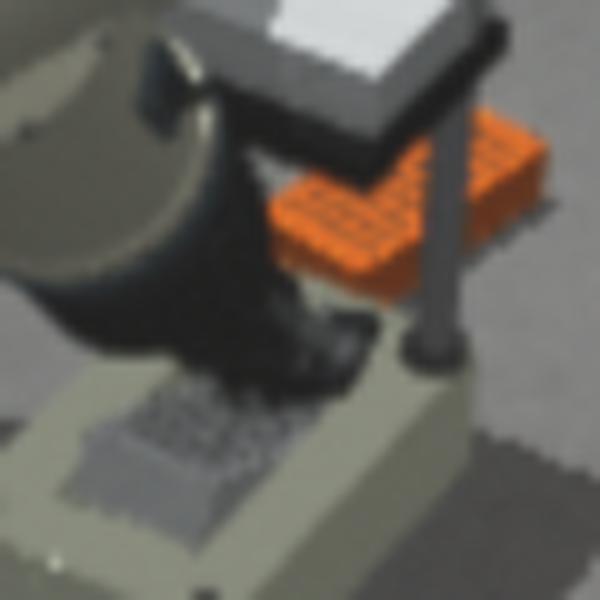

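Emit:
apply_moves --motion "-1 0.0008 0 -0.0015 0; -1 0.0015 0 -0.003 0; -1 0.0015 0 -0.003 0; -1 0.0015 0 -0.01 0; -1 0.001 0 -0.03 0; -1 0 0 -0.06 0; -1 0 0 -0.1 0; -1 0 0 -0.13 0; -1 0 0 -0.13 0"

```text
clock: 14.82
eef_pos: [469.4, 113.7, 303.6]
tcp_rot: [3.109, -0.57, 1.527]
contact_force: [1.6, 0.0, 0.6]
opening: 0.003
```

```bash
python3 -c "
from h import *
tip=tipinfo()
f=grab_frame('scene');crop(f,330,120,80,80,8,'pics/s8.png')
f=grab_frame('top');crop(f,170,195,110,70,7,'pics/t8.png')
"
```

```text
t 14.82 q [ 0.046  0.279  2.088  0.789  0.854 -0.457] p [469.4 113.7 303.6] rpy [ 3.109 -0.57   1.527] z [ 0.056  0.538 -0.841] y [ 0.998 -0.061  0.027] F [1.6 0.  0.6] open 0.0
tip fix [-40.8  -0.4 158.1] tilt 32.7 corner -50.1 152.2 headperp 43.1
```

View pics/s8.png

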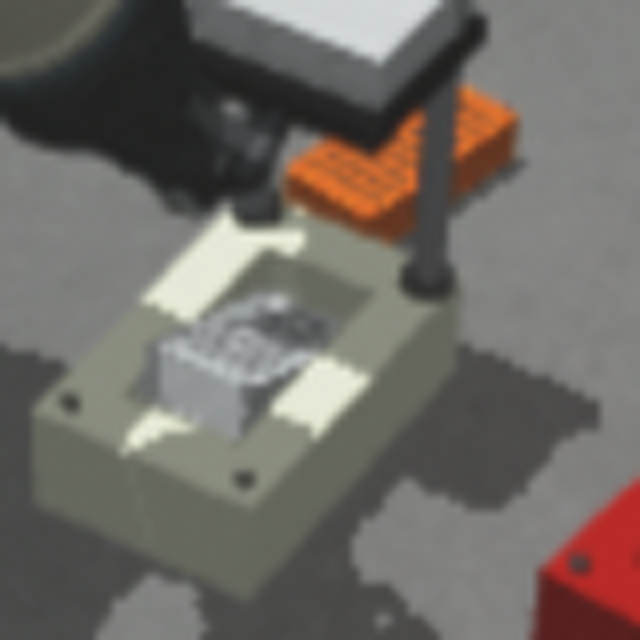

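View pics/t8.png

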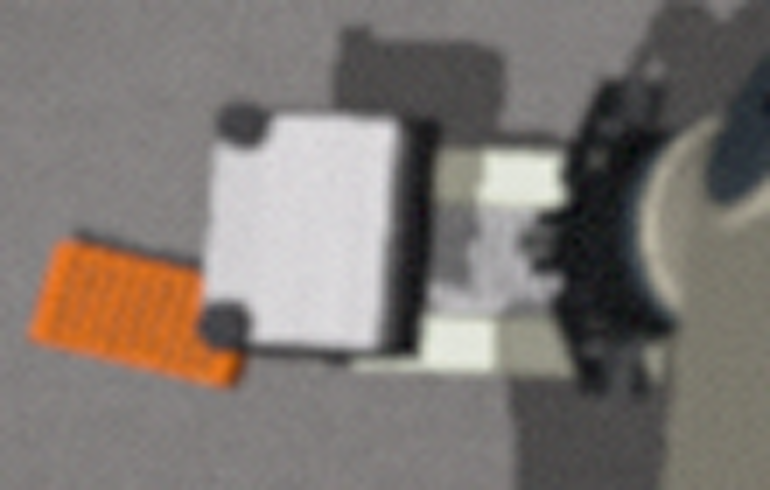

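```bash
python3 -c "
from h import *
st()
mv([(480,0,520),(430,-430,600),(100,-700,620)])
f=grab_frame('top')
for uv in [(508,303),(575,222),(530,312)]: print(uv,back(f,uv,0).round(),back(f,uv,200).round())
"
```

```text
t 14.92 q [ 0.049  0.284  2.09   0.793  0.85  -0.46 ] p [468.6 115.1 300.5] rpy [ 3.114 -0.571  1.525] z [ 0.052  0.538 -0.841] y [ 0.998 -0.061  0.023] F [-0.5 -0.1 -0.4] open 0.0
(480, 0, 520) [ 0.0223  0.0235 -0.246 ]
(430, -430, 600) [-0.2979  0.0017 -0.5474]
(100, -700, 620) [-0.5268 -0.3107 -0.7268]
(508, 303) [ 229. -601.    0.] [ 254. -510.  200.]
(575, 222) [ 483. -851.    0.] [ 468. -720.  200.]
(530, 312) [ 199. -668.    0.] [ 229. -567.  200.]
```

Emit:
apply_moves --motion "-1 0.022 0.023 -0.246 0; -1 0.022 0.023 -0.246 0; -1 0.022 0.023 -0.246 0; -1 0.022 0.023 -0.246 0; -1 0.022 0.023 -0.246 0; -1 -0.298 0 -0.547 0; -1 -0.298 0 -0.547 0; -1 -0.298 0 -0.547 0; -1 -0.298 0 -0.547 0; -1 -0.298 0 -0.547 0; -1 -0.298 0 -0.547 0; -1 -0.298 0 -0.547 0; -1 -0.298 0 -0.547 0; -1 -0.298 0 -0.547 0; -1 -0.298 0 -0.547 0; -1 -0.527 -0.311 -0.727 0; -1 -0.527 -0.311 -0.727 0; -1 -0.527 -0.311 -0.727 0; -1 -0.527 -0.311 -0.727 0; -1 -0.527 -0.311 -0.727 0"

```text
clock: 16.63
eef_pos: [283.6, -527.3, 599.2]
tcp_rot: [3.118, -0.575, 1.525]
contact_force: [0.9, -0.7, -0.1]
opening: -0.0
```

```bash
python3 -c "
from h import *
st()
mv([(90,-700,600),(60,-850,600)])
"
```

```text
t 16.63 q [-1.154  0.337  1.296  0.295  2.008 -1.045] p [ 283.6 -527.3  599.2] rpy [ 3.118 -0.575  1.525] z [ 0.049  0.542 -0.839] y [ 0.998 -0.058  0.02 ] F [ 0.9 -0.7 -0.1] open -0.0
(90, -700, 600) [-0.1518 -0.1831 -0.1037]
(60, -850, 600) [-0.2787 -0.2043 -0.1864]
```

Emit:
apply_moves --motion "-1 -0.152 -0.183 -0.104 0; -1 -0.152 -0.183 -0.104 0; -1 -0.152 -0.183 -0.104 0; -1 -0.152 -0.183 -0.104 0; -1 -0.152 -0.183 -0.104 0; -1 -0.152 -0.183 -0.104 0; -1 -0.279 -0.204 -0.186 0; -1 -0.279 -0.204 -0.186 0; -1 -0.279 -0.204 -0.186 0; -1 -0.279 -0.204 -0.186 0"

```text
clock: 17.47
eef_pos: [63.9, -839.0, 599.3]
tcp_rot: [3.116, -0.575, 1.525]
contact_force: [0.8, -1.8, 0.3]
opening: 0.001
```

```bash
python3 -c "
from h import *
st()
mv([(60,-1100,600)])
"
```

```text
t 17.47 q [-1.513  0.895  0.372  0.127  2.441 -1.387] p [  63.9 -839.   599.3] rpy [ 3.116 -0.575  1.525] z [ 0.05   0.542 -0.839] y [ 0.998 -0.059  0.021] F [ 0.8 -1.8  0.3] open 0.0
(60, -1100, 600) [-0.2185  0.0116 -0.1423]
```

Emit:
apply_moves --motion "-1 -0.22 0.01 -0.14 0; -1 -0.22 0.01 -0.14 0; -1 -0.22 0.01 -0.14 0; -1 -0.22 0.01 -0.14 0"

```text
clock: 17.8
eef_pos: [45.7, -850.5, 626.5]
tcp_rot: [3.128, -0.646, 1.527]
contact_force: [0.3, 0.9, 1.0]
opening: 0.0
```

Emit:
apply_moves --motion "-1 -0.22 0.01 -0.15 0; -1 -0.22 0.01 -0.15 0"

```text
clock: 17.97
eef_pos: [38.9, -852.8, 622.0]
tcp_rot: [3.13, -0.649, 1.528]
contact_force: [-0.2, 0.2, -0.1]
opening: 0.001
```

Emit:
apply_moves --motion "-1 -0.22 0.01 -0.15 0; -1 -0.22 0.01 -0.15 0"

```text
clock: 18.13
eef_pos: [33.1, -858.8, 606.5]
tcp_rot: [3.133, -0.666, 1.527]
contact_force: [-0.2, 0.2, -0.2]
opening: 0.003
```

Emit:
apply_moves --motion "-1 -0.22 0.01 -0.15 0; -1 -0.22 0.01 -0.15 0"

```text
clock: 18.3
eef_pos: [28.1, -864.2, 591.7]
tcp_rot: [3.135, -0.682, 1.527]
contact_force: [0.7, -0.4, 0.4]
opening: -0.002
```

```bash
python3 -c "
from h import *
st()
"
```

```text
t 18.3 q [-1.549  1.072  0.059  0.108  2.689 -1.423] p [  28.1 -864.2  591.7] rpy [ 3.135 -0.682  1.527] z [ 0.034  0.63  -0.776] y [ 0.999 -0.047  0.005] F [ 0.7 -0.4  0.4] open -0.0
```

```bash
python3 -c "
from h import *
st()
mv([(60,-760,440),(60,-1000,440)])
"
```

```text
t 18.3 q [-1.549  1.072  0.059  0.108  2.689 -1.423] p [  28.1 -864.2  591.7] rpy [ 3.135 -0.682  1.527] z [ 0.034  0.63  -0.776] y [ 0.999 -0.047  0.005] F [ 0.7 -0.4  0.4] open -0.0
(60, -760, 440) [-0.0137  0.0262  0.1844]
(60, -1000, 440) [-0.1998  0.0376  0.0333]
```

Emit:
apply_moves --motion "-1 -0.014 0.026 0.184 0; -1 -0.014 0.026 0.184 0; -1 -0.014 0.026 0.184 0; -1 -0.014 0.026 0.184 0; -1 -0.014 0.026 0.184 0; -1 -0.2 0.037 0.033 0; -1 -0.2 0.037 0.033 0; -1 -0.2 0.037 0.033 0"

```text
clock: 18.97
eef_pos: [56.8, -881.9, 452.3]
tcp_rot: [3.137, -0.698, 1.526]
contact_force: [-0.6, -3.6, 3.2]
opening: -0.003
```

```bash
python3 -c "
from h import *
st()
"
```

```text
t 18.97 q [-1.521  1.055  0.382  0.097  2.398 -1.427] p [  56.8 -881.9  452.3] rpy [ 3.137 -0.698  1.526] z [ 0.033  0.642 -0.766] y [ 0.999 -0.048  0.004] F [-0.6 -3.6  3.2] open -0.0
```

Emit:
apply_moves --motion "-1 -0.16 0.01 -0.13 0; -1 -0.16 0.01 -0.13 0; -1 -0.16 0.01 -0.13 0"

```text
clock: 19.22
eef_pos: [45.3, -889.8, 500.5]
tcp_rot: [-3.132, -0.787, 1.526]
contact_force: [0.7, 0.6, 1.6]
opening: -0.0
```

Emit:
apply_moves --motion "-1 -0.16 0.01 -0.13 0; -1 -0.16 0.01 -0.13 0"

```text
clock: 19.38
eef_pos: [40.6, -890.6, 497.7]
tcp_rot: [-3.131, -0.789, 1.527]
contact_force: [0.9, 0.1, 0.6]
opening: 0.004
```

```bash
python3 -c "
from h import *
st()
"
```

```text
t 19.38 q [-1.536  1.179  0.059  0.104  2.689 -1.421] p [  40.6 -890.6  497.7] rpy [-3.131 -0.789  1.527] z [ 0.02   0.709 -0.705] y [ 0.999 -0.036 -0.008] F [0.9 0.1 0.6] open 0.0
```

Emit:
apply_moves --motion "-1 0.14 0 -0.28 0; -1 0.14 0 -0.28 0; -1 0.14 0 -0.28 0"

```text
clock: 19.63
eef_pos: [42.2, -874.3, 558.8]
tcp_rot: [3.141, -0.722, 1.527]
contact_force: [0.3, -0.1, 0.9]
opening: -0.0
```

```bash
python3 -c "
from h import *
st()
"
```

```text
t 19.63 q [-1.535  1.111  0.058  0.122  2.69  -1.401] p [  42.2 -874.3  558.8] rpy [ 3.141 -0.722  1.527] z [ 0.029  0.66  -0.751] y [ 0.999 -0.044  0.001] F [ 0.3 -0.1  0.9] open -0.0
```

Emit:
apply_moves --motion "-1 0.12 0 -0.29 0; -1 0.12 0 -0.29 0; -1 0.12 0 -0.29 0; -1 0.12 0 -0.29 0"

```text
clock: 19.97
eef_pos: [43.3, -853.2, 620.7]
tcp_rot: [3.128, -0.652, 1.527]
contact_force: [0.4, 0.4, 0.1]
opening: -0.005
```

Emit:
apply_moves --motion "-1 0.09 0 -0.3 0; -1 0.09 0 -0.3 0; -1 0.09 0 -0.3 0; -1 0.09 0 -0.3 0"

```text
clock: 20.3
eef_pos: [41.8, -830.6, 674.5]
tcp_rot: [3.115, -0.59, 1.525]
contact_force: [0.3, 1.1, -0.5]
opening: 0.002
```

```bash
python3 -c "
from h import *
st()
"
```

```text
t 20.3 q [-1.537  0.975  0.058  0.162  2.689 -1.358] p [  41.8 -830.6  674.5] rpy [ 3.115 -0.59   1.525] z [ 0.052  0.554 -0.831] y [ 0.998 -0.06   0.022] F [ 0.3  1.1 -0.5] open 0.0
```

Emit:
apply_moves --motion "-1 0.07 0 -0.31 0; -1 0.07 0 -0.31 0; -1 0.07 0 -0.31 0; -1 0.07 0 -0.31 0"

```text
clock: 20.63
eef_pos: [38.6, -806.1, 724.2]
tcp_rot: [3.103, -0.531, 1.523]
contact_force: [-0.4, 0.1, -1.8]
opening: 0.001
```

Emit:
apply_moves --motion "-1 0.05 0 -0.31 0; -1 0.05 0 -0.31 0; -1 0.05 0 -0.31 0; -1 0.05 0 -0.31 0"

```text
clock: 20.97
eef_pos: [33.5, -780.1, 770.1]
tcp_rot: [3.091, -0.475, 1.52]
contact_force: [-0.8, 0.6, 0.6]
opening: -0.0
```

Emit:
apply_moves --motion "-1 0.04 0 -0.31 0; -1 0.04 0 -0.31 0; -1 0.04 0 -0.31 0; -1 0.04 0 -0.31 0"

```text
clock: 21.3
eef_pos: [27.6, -753.1, 812.1]
tcp_rot: [3.079, -0.422, 1.517]
contact_force: [-0.1, -0.0, 1.4]
opening: 0.003
```

Emit:
apply_moves --motion "-1 0.02 0 -0.31 0; -1 0.02 0 -0.31 0; -1 0.02 0 -0.31 0; -1 0.02 0 -0.31 0"

```text
clock: 21.63
eef_pos: [20.0, -726.5, 849.1]
tcp_rot: [3.067, -0.374, 1.513]
contact_force: [-0.7, -0.5, 0.7]
opening: -0.001
```

```bash
python3 -c "
from h import *
st()
"
```

```text
t 21.63 q [-1.568  0.753  0.058  0.222  2.689 -1.313] p [  20.  -726.5  849.1] rpy [ 3.067 -0.374  1.513] z [ 0.095  0.359 -0.928] y [ 0.994 -0.085  0.069] F [-0.7 -0.5  0.7] open -0.0
```

```bash
python3 -c "
from h import *
tipinfo()
S=tcp_for(fw(-60,0,150),173);print(S)
mv([(420,-480,650),(470,0,480),S])
"
```

```text
t 21.63 q [-1.568  0.753  0.058  0.222  2.689 -1.313] p [  20.  -726.5  849.1] rpy [ 3.067 -0.374  1.513] z [ 0.095  0.359 -0.928] y [ 0.994 -0.085  0.069] F [-0.7 -0.5  0.7] open -0.0
tip fix [-935.2  393.   688.5] tilt 21.3 corner -945.5 684.5 headperp 686.1
[461.16322562 125.44092291 310.60550663]
(420, -480, 650) [0.178  0.3629 0.3115]
(470, 0, 480) [0.5647 0.3601 0.6466]
[461.16322562 125.44092291 310.60550663] [0.6189 0.3289 0.8481]
```

Emit:
apply_moves --motion "0.8 0.178 0.363 0.311 0; 0.8 0.178 0.363 0.311 0; 0.8 0.178 0.363 0.311 0; 0.8 0.178 0.363 0.311 0; 0.8 0.178 0.363 0.311 0; 0.8 0.178 0.363 0.311 0; 0.8 0.178 0.363 0.311 0; 0.8 0.178 0.363 0.311 0; 0.8 0.178 0.363 0.311 0; 0.8 0.178 0.363 0.311 0; 0.8 0.178 0.363 0.311 0; 0.8 0.565 0.36 0.646 0; 0.8 0.565 0.36 0.646 0; 0.8 0.565 0.36 0.646 0; 0.8 0.565 0.36 0.646 0; 0.8 0.565 0.36 0.646 0; 0.8 0.565 0.36 0.646 0; 0.8 0.565 0.36 0.646 0; 0.8 0.565 0.36 0.646 0; 0.8 0.565 0.36 0.646 0"

```text
clock: 23.3
eef_pos: [431.0, -176.2, 548.7]
tcp_rot: [3.067, -0.377, 1.513]
contact_force: [0.8, -0.3, 0.5]
opening: 0.9
```

```bash
python3 -c "
from h import *
tipinfo()
S=tcp_for(fw(-60,0,130),173);print(S)
mv([(470,0,480),S])
"
```

```text
t 23.3 q [-0.523  0.009  1.763  0.371  1.481 -0.506] p [ 431.  -176.2  548.7] rpy [ 3.067 -0.377  1.513] z [ 0.096  0.362 -0.927] y [ 0.994 -0.085  0.069] F [ 0.8 -0.3  0.5] open 0.9
tip fix [-362.4   13.3  388.2] tilt 21.5 corner -372.7 384.2 headperp 260.9
[461.06815854 124.99570806 290.42270309]
(470, 0, 480) [0.1405 0.019  0.1312]
[461.06815854 124.99570806 290.42270309] [ 0.1863 -0.0137  0.3514]
```

Emit:
apply_moves --motion "0.8 0.14 0.019 0.131 0; 0.8 0.14 0.019 0.131 0; 0.8 0.14 0.019 0.131 0; 0.8 0.14 0.019 0.131 0; 0.8 0.186 -0.014 0.351 0; 0.8 0.186 -0.014 0.351 0; 0.8 0.186 -0.014 0.351 0; 0.8 0.186 -0.014 0.351 0; 0.8 0.186 -0.014 0.351 0; 0.8 0.186 -0.014 0.351 0; 0.8 0.186 -0.014 0.351 0; 0.8 0.186 -0.014 0.351 0"

```text
clock: 24.3
eef_pos: [459.9, 123.7, 289.7]
tcp_rot: [3.071, -0.376, 1.514]
contact_force: [0.3, 0.7, -0.0]
opening: 0.902
```

```bash
python3 -c "
from h import *
tip=tipinfo()
S=tcp_for(fw(-27,0,56),173);mv([S,tcp_for(fw(-40,0,75),173)])
t=np.radians(24)
def tipmod(P):
    P=np.array(P,float);X=P[:,0]-3;Z=P[:,2]-26
    return np.c_[3+X*np.cos(t)+Z*np.sin(t),P[:,1],26-X*np.sin(t)+Z*np.cos(t)]
M=fixpts(FX,FY,FYAW,tipmod(rect(-48,48,-24,24,50)));M2=fixpts(FX,FY,FYAW,tipmod([(-48,-24,50),(-48,-24,26),(-48,24,26),(-48,24,50)]))
for n,b in (('top',(190,190,90,80)),('scene',(330,100,80,80))):
  f=grab_frame(n);crop(f,*b,8,'pics/%s9.png'%n,[(M,(0,255,0)),(M2,(0,255,255)),([tip-[3,0,0],tip+[3,0,0]],(255,0,255))])
"
```

```text
t 24.3 q [ 0.136  0.262  2.111  0.566  0.702 -0.218] p [459.9 123.7 289.7] rpy [ 3.071 -0.376  1.514] z [ 0.091  0.362 -0.928] y [ 0.994 -0.082  0.065] F [ 0.3  0.7 -0. ] open 0.9
tip fix [-61.4   2.  129.2] tilt 21.5 corner -71.6 125.2 headperp 75.8
[463.79379616 157.93592084 216.50847772] [ 0.0051 -0.0037  0.0807]
[463.06882022 144.95615158 235.50847772] [-0.     -0.0021  0.0583]
```

View pics/scene9.png

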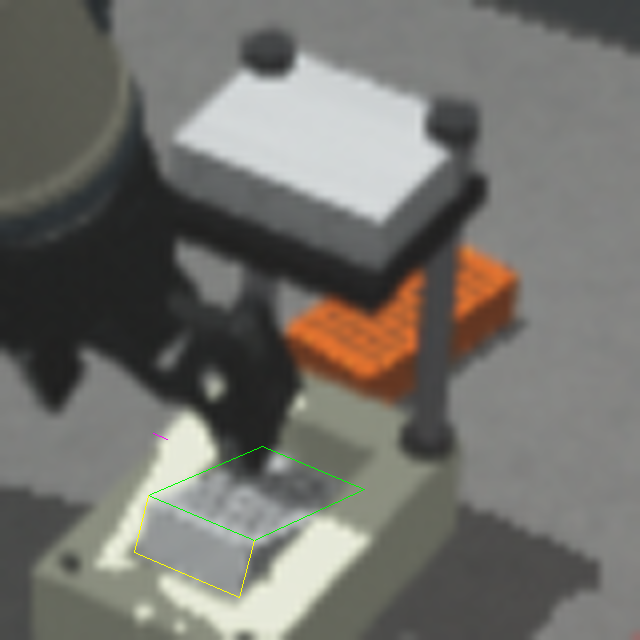

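View pics/top9.png

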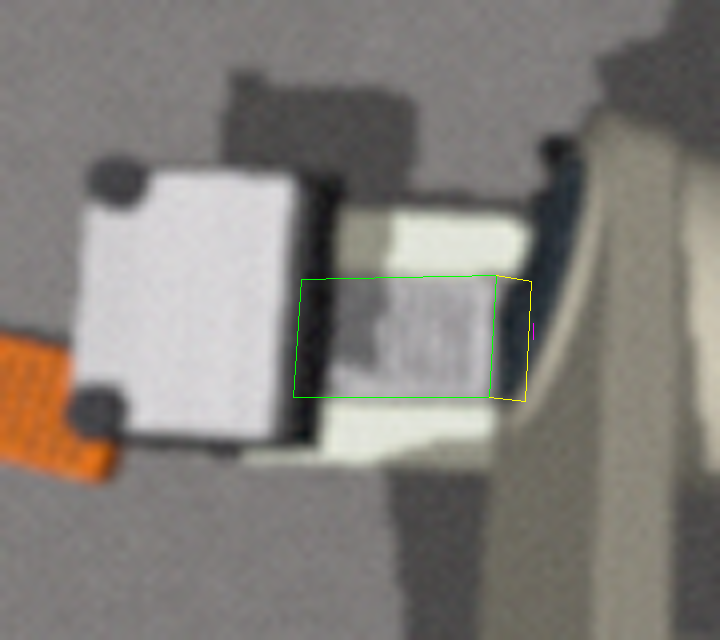

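Emit:
apply_moves --motion "0.8 0.002 -0.003 0.03 0; 0.8 0.005 -0.004 0.06 0; 0.8 0.005 -0.004 0.07 0; 0.8 0.005 -0.004 0.08 0; 0.8 0.005 -0.004 0.08 0; 0.8 0.005 -0.004 0.08 0"

```text
clock: 24.9
eef_pos: [465.1, 156.4, 219.4]
tcp_rot: [3.067, -0.377, 1.513]
contact_force: [-0.7, 0.3, 0.3]
opening: 0.901
```

```bash
python3 -c "
from h import *
tip=tipinfo()
for n,b in (('top',(190,190,90,80)),('scene',(330,100,80,80))):
  f=grab_frame(n);crop(f,*b,8,'pics/%s10.png'%n,[([tip-[3,0,0],tip+[3,0,0]],(255,0,255))])
"
```

```text
t 24.9 q [ 0.205  0.407  2.128  0.709  0.541 -0.326] p [465.1 156.4 219.4] rpy [ 3.067 -0.377  1.513] z [ 0.096  0.362 -0.927] y [ 0.994 -0.085  0.07 ] F [-0.7  0.3  0.3] open 0.9
tip fix [-28.3  -2.3  59. ] tilt 21.5 corner -38.5 54.9 headperp 70.8
```

View pics/scene10.png

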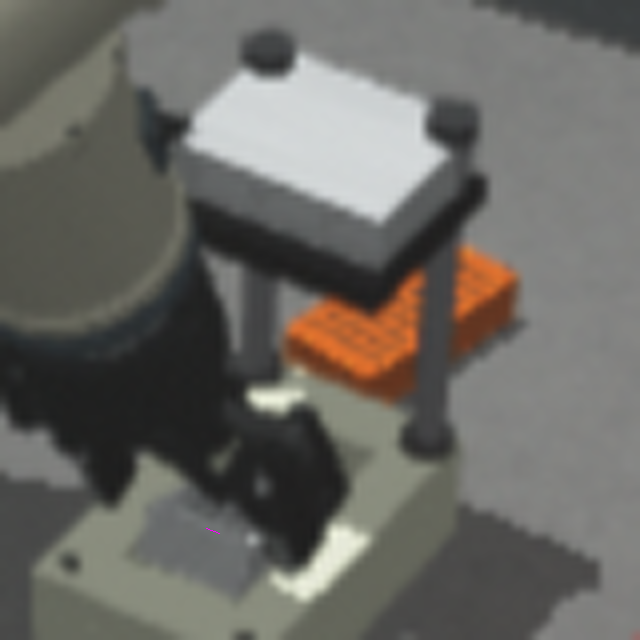

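Emit:
apply_moves --motion "0.8 0 -0.002 0.003 0; 0.8 0 -0.002 0.005 0; 0.8 0 -0.002 0.005 0; 0.2 0 -0.002 0.005 0; -1 0 -0.002 0.005 0; -1 0 -0.002 0.005 0; -1 0 -0.002 0.005 0; -1 0 -0.002 0.005 0; -1 0 -0.002 0.005 0; -1 0 -0.002 0.005 0; -1 0 -0.002 0.005 0" --squeeze 90

```text
clock: 25.92
eef_pos: [463.1, 158.9, 213.9]
tcp_rot: [3.067, -0.377, 1.513]
contact_force: [-0.3, 2.0, 3.0]
opening: 0.532
```

```bash
python3 -c "
from h import *
tip=tipinfo()
for n,b in (('top',(190,190,90,80)),('scene',(330,100,80,80))):
  f=grab_frame(n);crop(f,*b,8,'pics/%s11.png'%n,[([tip-[3,0,0],tip+[3,0,0]],(255,0,255))])
"
```

```text
t 25.92 q [ 0.212  0.417  2.132  0.725  0.529 -0.338] p [463.1 158.9 213.9] rpy [ 3.067 -0.377  1.513] z [ 0.095  0.362 -0.927] y [ 0.994 -0.085  0.069] F [-0.3  2.   3. ] open 0.53
tip fix [-26.    0.   53.5] tilt 21.5 corner -36.2 49.4 headperp 70.7
```

View pics/scene11.png

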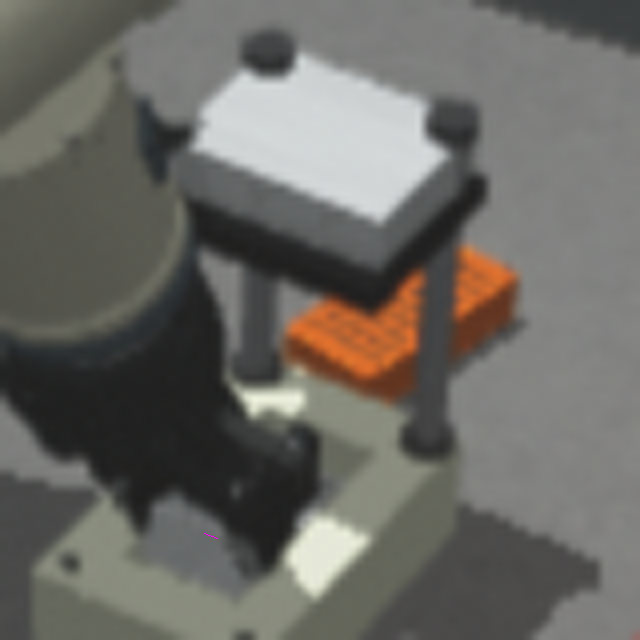

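Emit:
apply_moves --motion "-1 0.002 0 -0.005 0; -1 0.004 0.001 -0.01 0; -1 0.007 0.001 -0.019 0; -1 0.011 0.002 -0.028 0; -1 0.014 0.003 -0.037 0; -1 0.018 0.003 -0.046 0; -1 0.022 0.004 -0.056 0; -1 0.025 0.005 -0.065 0; -1 0.025 0.005 -0.065 0; -1 0.025 0.005 -0.065 0" --squeeze 110

```text
clock: 26.85
eef_pos: [463.3, 158.0, 284.2]
tcp_rot: [3.066, -0.377, 1.514]
contact_force: [-0.8, -0.2, -3.8]
opening: 0.517
```

```bash
python3 -c "
from h import *
tip=tipinfo()
for n,b in (('top',(190,190,90,80)),('scene',(330,100,80,80))):
  f=grab_frame(n);crop(f,*b,8,'pics/%s12.png'%n,[([tip-[3,0,0],tip+[3,0,0]],(255,0,255))])
"
```

```text
t 26.85 q [ 0.21   0.283  2.097  0.575  0.663 -0.159] p [463.3 158.  284.2] rpy [ 3.066 -0.377  1.514] z [ 0.096  0.362 -0.927] y [ 0.994 -0.085  0.07 ] F [-0.8 -0.2 -3.8] open 0.52
tip fix [-26.8  -0.4 123.8] tilt 21.5 corner -37.1 119.8 headperp 45.7
```

View pics/scene12.png

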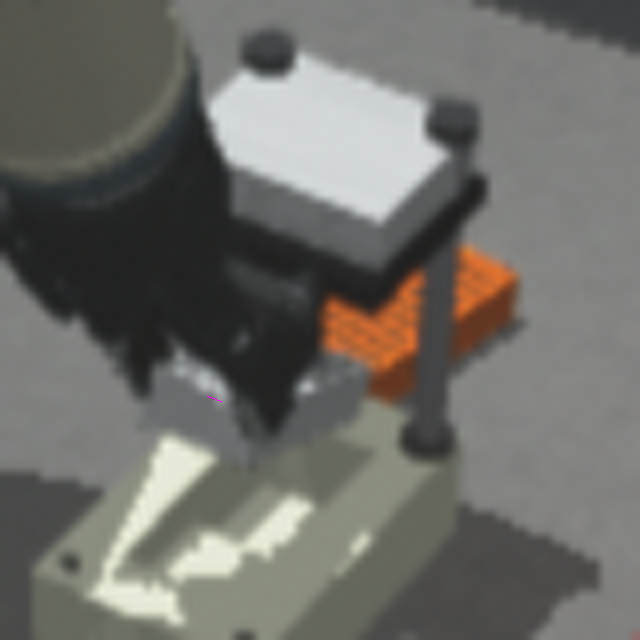

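```bash
python3 -c "
from h import *
mv([(460,40,300),(470,60,560),(420,420,580),(-60,680,580),(-100,850,580)])
"
```

```text
(460, 40, 300) [-0.1035  0.0083 -0.0585]
(470, 60, 560) [ 0.0112  0.0343 -0.2914]
(420, 420, 580) [ 0.3501 -0.0445 -0.1844]
(-60, 680, 580) [ 0.5657 -0.5437 -0.1357]
(-100, 850, 580) [ 0.7213 -0.5978 -0.0779]
```

Emit:
apply_moves --motion "-1 -0.03 0.002 -0.017 0; -1 -0.07 0.006 -0.04 0; -1 -0.103 0.008 -0.058 0; -1 -0.103 0.008 -0.058 0; -1 0.011 0.034 -0.291 0; -1 0.011 0.034 -0.291 0; -1 0.011 0.034 -0.291 0; -1 0.011 0.034 -0.291 0; -1 0.011 0.034 -0.291 0; -1 0.011 0.034 -0.291 0; -1 0.35 -0.045 -0.184 0; -1 0.35 -0.045 -0.184 0; -1 0.35 -0.045 -0.184 0; -1 0.35 -0.045 -0.184 0; -1 0.35 -0.045 -0.184 0; -1 0.35 -0.045 -0.184 0; -1 0.35 -0.045 -0.184 0; -1 0.35 -0.045 -0.184 0"

```text
clock: 28.45
eef_pos: [423.1, 390.3, 576.1]
tcp_rot: [3.069, -0.375, 1.513]
contact_force: [0.7, -0.3, -4.5]
opening: 0.52
```

```bash
python3 -c "
from h import *
st()
mv([(-60,680,580),(-100,850,580)])
"
```

```text
t 28.45 q [0.677 0.075 1.637 0.249 1.131 0.676] p [423.1 390.3 576.1] rpy [ 3.069 -0.375  1.513] z [ 0.093  0.361 -0.928] y [ 0.994 -0.084  0.067] F [ 0.7 -0.3 -4.5] open 0.52
(-60, 680, 580) [ 0.2445 -0.5044  0.0559]
(-100, 850, 580) [ 0.4003 -0.5584  0.1136]
```

Emit:
apply_moves --motion "-1 0.244 -0.504 0.056 0; -1 0.244 -0.504 0.056 0; -1 0.244 -0.504 0.056 0; -1 0.244 -0.504 0.056 0; -1 0.244 -0.504 0.056 0; -1 0.244 -0.504 0.056 0; -1 0.244 -0.504 0.056 0; -1 0.244 -0.504 0.056 0; -1 0.244 -0.504 0.056 0; -1 0.244 -0.504 0.056 0; -1 0.244 -0.504 0.056 0; -1 0.244 -0.504 0.056 0; -1 0.4 -0.558 0.114 0; -1 0.4 -0.558 0.114 0; -1 0.4 -0.558 0.114 0; -1 0.4 -0.558 0.114 0; -1 0.4 -0.558 0.114 0"

```text
clock: 29.87
eef_pos: [-93.5, 836.1, 577.7]
tcp_rot: [3.068, -0.373, 1.513]
contact_force: [-0.2, 0.8, -4.3]
opening: 0.52
```

```bash
python3 -c "
from h import *
st()
p=r.sense()['eef_pos'];u=p[:2]/np.linalg.norm(p[:2]);mv([(p[0]+.25*1000*u[0],p[1]+250*u[1],p[2])])
for n in ('top','scene'):
  cv2.imwrite('pics/%s13.png'%n,grab_frame(n)['img'][:,:,::-1])
"
```

```text
t 29.87 q [ 1.709  0.531  1.02  -0.152  1.241  1.804] p [-93.5 836.1 577.7] rpy [ 3.068 -0.373  1.513] z [ 0.094  0.359 -0.929] y [ 0.994 -0.084  0.069] F [-0.2  0.8 -4.3] open 0.52
(np.float64(-121.28457144909157), np.float64(1084.5976714053486), np.float64(577.7413567314114)) [ 0.2295 -0.0485  0.0865]
```

View pics/scene13.png

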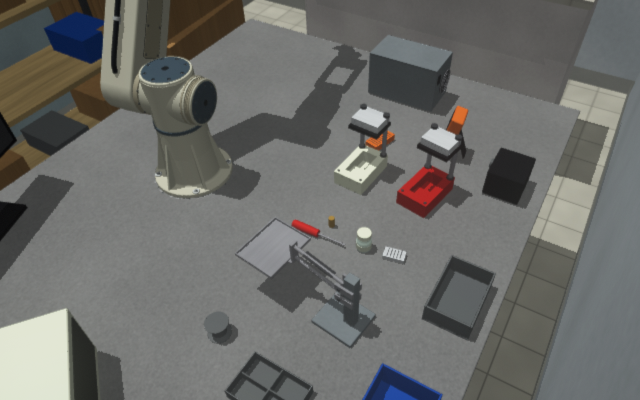

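Emit:
apply_moves --motion "-1 0.23 -0.05 0.087 0; -1 0.23 -0.05 0.087 0; -1 0.23 -0.05 0.087 0; -1 0.23 -0.05 0.087 0; -1 0.23 -0.05 0.087 0; -1 0.23 -0.05 0.087 0"

```text
clock: 30.47
eef_pos: [-113.8, 1022.3, 573.4]
tcp_rot: [3.07, -0.391, 1.515]
contact_force: [-0.5, 1.5, -1.7]
opening: 0.521
```

Emit:
apply_moves --motion "-1 0.28 -0.05 0.05 0; -1 0.28 -0.05 0.05 0"

```text
clock: 30.63
eef_pos: [-113.7, 1036.8, 551.7]
tcp_rot: [3.073, -0.414, 1.518]
contact_force: [-0.3, -0.0, -5.1]
opening: 0.52
```

Emit:
apply_moves --motion "-1 0.28 -0.05 0.05 0; -1 0.28 -0.05 0.05 0"

```text
clock: 30.8
eef_pos: [-113.1, 1044.8, 552.4]
tcp_rot: [3.079, -0.457, 1.519]
contact_force: [-0.1, 0.2, -3.1]
opening: 0.515
```

```bash
python3 -c "
from h import *
st()
"
```

```text
t 30.8 q [ 1.7    1.09   0.062 -0.141  1.549  1.738] p [-113.1 1044.8  552.4] rpy [ 3.079 -0.457  1.519] z [ 0.085  0.437 -0.896] y [ 0.995 -0.079  0.056] F [-0.1  0.2 -3.1] open 0.52
```

Emit:
apply_moves --motion "-1 0.28 -0.05 0.07 0; -1 0.28 -0.05 0.07 0"

```text
clock: 30.97
eef_pos: [-112.7, 1055.1, 542.7]
tcp_rot: [3.084, -0.49, 1.521]
contact_force: [-0.0, -0.9, -3.9]
opening: 0.516
```

Emit:
apply_moves --motion "-1 0.28 -0.05 0.07 0; -1 0.28 -0.05 0.07 0"

```text
clock: 31.13
eef_pos: [-112.6, 1064.8, 532.1]
tcp_rot: [3.088, -0.519, 1.523]
contact_force: [-0.3, 0.1, -3.6]
opening: 0.52
```

Emit:
apply_moves --motion "-1 0.28 -0.05 0.07 0; -1 0.28 -0.05 0.07 0"

```text
clock: 31.3
eef_pos: [-112.6, 1073.3, 524.7]
tcp_rot: [3.092, -0.55, 1.525]
contact_force: [-0.2, -0.4, -3.9]
opening: 0.521
```

Emit:
apply_moves --motion "-1 0.28 -0.05 0.07 0; -1 0.28 -0.05 0.07 0"

```text
clock: 31.47
eef_pos: [-112.9, 1080.6, 520.1]
tcp_rot: [3.097, -0.581, 1.527]
contact_force: [0.1, 0.7, -3.3]
opening: 0.516
```

Emit:
apply_moves --motion "-1 0.28 -0.05 0.08 0; -1 0.28 -0.05 0.08 0"

```text
clock: 31.63
eef_pos: [-113.3, 1087.7, 515.9]
tcp_rot: [3.101, -0.612, 1.528]
contact_force: [-0.3, -0.3, -4.7]
opening: 0.521
```

```bash
python3 -c "
from h import *
st()
"
```

```text
t 31.63 q [ 1.694  1.142  0.06  -0.139  1.343  1.739] p [-113.3 1087.7  515.9] rpy [ 3.101 -0.612  1.528] z [ 0.065  0.572 -0.818] y [ 0.997 -0.066  0.033] F [-0.3 -0.3 -4.7] open 0.52
```

Emit:
apply_moves --motion "-1 0.28 -0.05 0.08 0; -1 0.28 -0.05 0.08 0"

```text
clock: 31.8
eef_pos: [-113.7, 1093.8, 513.6]
tcp_rot: [3.106, -0.642, 1.53]
contact_force: [-0.5, -0.3, -3.8]
opening: 0.519
```

Emit:
apply_moves --motion "-1 0.28 -0.05 0.08 0; -1 0.28 -0.05 0.08 0"

```text
clock: 31.97
eef_pos: [-114.5, 1099.0, 514.0]
tcp_rot: [3.11, -0.673, 1.531]
contact_force: [-0.3, -0.5, -3.7]
opening: 0.521
```

Emit:
apply_moves --motion "-1 0.28 -0.05 0.08 0; -1 0.28 -0.05 0.08 0"

```text
clock: 32.13
eef_pos: [-115.4, 1103.2, 516.6]
tcp_rot: [3.115, -0.703, 1.532]
contact_force: [0.1, -0.8, -4.0]
opening: 0.516
```

Emit:
apply_moves --motion "-1 0.28 -0.05 0.08 0; -1 0.28 -0.05 0.08 0"

```text
clock: 32.3
eef_pos: [-116.5, 1106.7, 521.2]
tcp_rot: [3.12, -0.734, 1.533]
contact_force: [0.8, -0.6, -3.7]
opening: 0.522
```

Emit:
apply_moves --motion "-1 0.28 -0.05 0.08 0; -1 0.28 -0.05 0.08 0"

```text
clock: 32.47
eef_pos: [-117.7, 1109.3, 527.6]
tcp_rot: [3.124, -0.763, 1.534]
contact_force: [-0.2, -0.3, -4.3]
opening: 0.522
```

```bash
python3 -c "
from h import *
st()
mv([(-50,700,560),(420,420,580)])
"
```

```text
t 32.47 q [ 1.695  1.146  0.059 -0.138  1.185  1.74 ] p [-117.7 1109.3  527.6] rpy [ 3.124 -0.763  1.534] z [ 0.043  0.69  -0.722] y [ 0.999 -0.049  0.013] F [-0.2 -0.3 -4.3] open 0.52
(-50, 700, 560) [-0.2713  0.088  -0.303 ]
(420, 420, 580) [-0.4471  0.5713 -0.4906]
```

Emit:
apply_moves --motion "-1 0.28 -0.05 0.08 0; -1 0.28 -0.05 0.08 0"

```text
clock: 32.63
eef_pos: [-119.1, 1111.1, 535.7]
tcp_rot: [3.129, -0.793, 1.535]
contact_force: [0.4, 0.2, -3.8]
opening: 0.52
```

```bash
python3 -c "
from h import *
st()
mv([(-50,700,560),(400,420,580)])
"
```

```text
t 32.63 q [ 1.695  1.142  0.059 -0.139  1.159  1.74 ] p [-119.1 1111.1  535.7] rpy [ 3.129 -0.793  1.535] z [ 0.038  0.711 -0.702] y [ 0.999 -0.045  0.009] F [ 0.4  0.2 -3.8] open 0.52
(-50, 700, 560) [-0.2693  0.0878 -0.3069]
(400, 420, 580) [-0.44    0.5502 -0.5028]
```

Emit:
apply_moves --motion "-1 -0.269 0.088 -0.307 0; -1 -0.269 0.088 -0.307 0; -1 -0.269 0.088 -0.307 0; -1 -0.269 0.088 -0.307 0; -1 -0.269 0.088 -0.307 0; -1 -0.269 0.088 -0.307 0; -1 -0.269 0.088 -0.307 0; -1 -0.269 0.088 -0.307 0; -1 -0.269 0.088 -0.307 0; -1 -0.44 0.55 -0.503 0; -1 -0.44 0.55 -0.503 0; -1 -0.44 0.55 -0.503 0; -1 -0.44 0.55 -0.503 0; -1 -0.44 0.55 -0.503 0; -1 -0.44 0.55 -0.503 0; -1 -0.44 0.55 -0.503 0; -1 -0.44 0.55 -0.503 0; -1 -0.44 0.55 -0.503 0; -1 -0.44 0.55 -0.503 0; -1 -0.44 0.55 -0.503 0"

```text
clock: 34.3
eef_pos: [283.2, 516.2, 574.5]
tcp_rot: [3.127, -0.794, 1.538]
contact_force: [1.2, 0.5, -3.0]
opening: 0.516
```

```bash
python3 -c "
from h import *
st()
mv([(470,50,560),(470,-300,480),(468,-372,330)])
"
```

```text
t 34.3 q [0.957 0.026 1.773 0.607 0.727 0.664] p [283.2 516.2 574.5] rpy [ 3.127 -0.794  1.538] z [ 0.038  0.712 -0.701] y [ 0.999 -0.043  0.01 ] F [ 1.2  0.5 -3. ] open 0.52
(470, 50, 560) [-0.3326  0.2067 -0.3148]
(470, -300, 480) [-0.6349  0.221  -0.508 ]
(468, -372, 330) [-0.7924  0.2206 -0.4543]
```

Emit:
apply_moves --motion "-1 -0.333 0.207 -0.315 0; -1 -0.333 0.207 -0.315 0; -1 -0.333 0.207 -0.315 0; -1 -0.333 0.207 -0.315 0; -1 -0.333 0.207 -0.315 0; -1 -0.333 0.207 -0.315 0; -1 -0.333 0.207 -0.315 0; -1 -0.333 0.207 -0.315 0; -1 -0.333 0.207 -0.315 0; -1 -0.333 0.207 -0.315 0; -1 -0.333 0.207 -0.315 0; -1 -0.635 0.221 -0.508 0; -1 -0.635 0.221 -0.508 0; -1 -0.635 0.221 -0.508 0; -1 -0.635 0.221 -0.508 0; -1 -0.635 0.221 -0.508 0; -1 -0.635 0.221 -0.508 0; -1 -0.635 0.221 -0.508 0; -1 -0.635 0.221 -0.508 0; -1 -0.635 0.221 -0.508 0"

```text
clock: 35.97
eef_pos: [466.4, -276.5, 485.0]
tcp_rot: [3.126, -0.79, 1.537]
contact_force: [1.3, -0.3, -3.5]
opening: 0.521
```

```bash
cat >> h.py <<'E'
def mcen(s):
    R=Rm(s);return s['eef_pos']+23.2*R[:,0]+198.7*R[:,2]
E
python3 -c "
from h import *
st()
s=r.sense();c=mcen(s);print('mod c',c.round(1))
T=s['eef_pos']+np.array([476,-214,205])-c;print(T);mv([T])
"
```

```text
t 35.97 q [-0.714  0.299  1.641  0.604  1.723 -0.743] p [ 466.4 -276.5  485. ] rpy [ 3.126 -0.79   1.537] z [ 0.04   0.709 -0.704] y [ 0.999 -0.045  0.011] F [ 1.3 -0.3 -3.5] open 0.52
mod c [ 474.8 -119.3  361.7]
[ 467.58227295 -371.24175556  328.38598859]
[ 467.58227295 -371.24175556  328.38598859] [-0.1779  0.0038  0.0432]
```

Emit:
apply_moves --motion "-1 -0.178 0.004 0.043 0; -1 -0.178 0.004 0.043 0; -1 -0.178 0.004 0.043 0; -1 -0.178 0.004 0.043 0; -1 -0.178 0.004 0.043 0; -1 -0.178 0.004 0.043 0; -1 -0.178 0.004 0.043 0"

```text
clock: 36.55
eef_pos: [468.2, -368.8, 328.0]
tcp_rot: [3.129, -0.793, 1.535]
contact_force: [-0.5, 0.4, -3.2]
opening: 0.517
```

```bash
python3 -c "
from h import *
st()
s=r.sense();c=mcen(s);print('mod c',c.round(1))
R=Rm(s);t=np.radians(0)
# level brick predicted, long along ex
u=np.array([np.cos(FYAW),np.sin(FYAW),0]);v=np.array([-u[1],u[0],0])
B=lambda z:[c+a*48*u+b*24*v+[0,0,z] for a,b in((-1,-1),(1,-1),(1,1),(-1,1),(-1,-1))]
for n,b in (('top',(345,170,110,90)),('scene',(200,150,140,110))):
  f=grab_frame(n);k=7 if n=='top' else 5.5
  crop(f,*b,k,'pics/%s14.png'%n,[(B(12),(0,255,0)),(B(-12),(0,255,255))])
for q in ('module_center','pan_floor'):
  for n in('top','scene'): print(q,n,[(np.round(d['point']),round(d['conf'],2)) for d in spotter.place_of(q,n)][:2])
"
```

```text
t 36.55 q [-0.817  0.556  1.621  0.542  1.576 -0.947] p [ 468.2 -368.8  328. ] rpy [ 3.129 -0.793  1.535] z [ 0.039  0.712 -0.701] y [ 0.999 -0.045  0.009] F [-0.5  0.4 -3.2] open 0.52
mod c [ 476.5 -211.1  205.2]
module_center top [(array([ 475., -209.,  200.]), 0.93), (array([462., 423.,  10.]), 0.68)]
module_center scene [(array([ 473., -210.,  202.]), 0.86), (array([463., 420.,  10.]), 0.51)]
pan_floor top [(array([ 477., -216.,  132.]), 0.69)]
pan_floor scene [(array([ 477., -209.,  131.]), 0.83), (array([479., 250.,   3.]), 0.29)]
```

View pics/scene14.png

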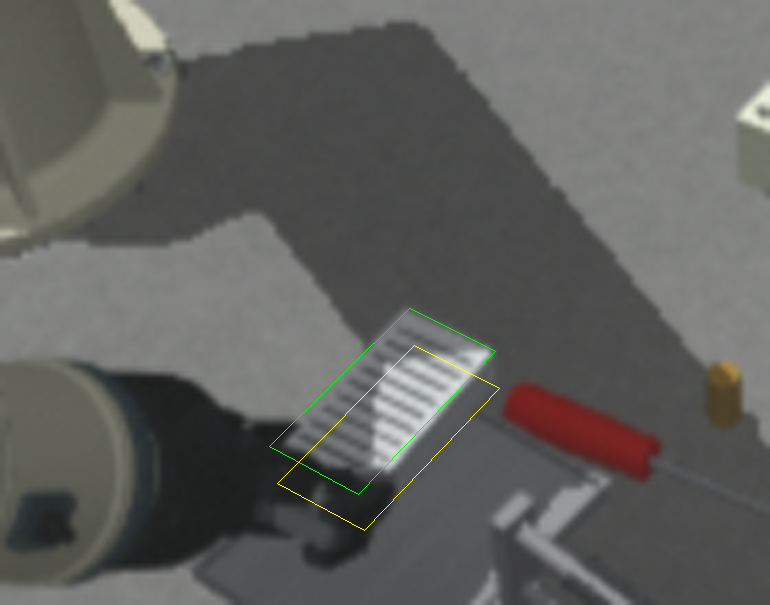

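View pics/top14.png

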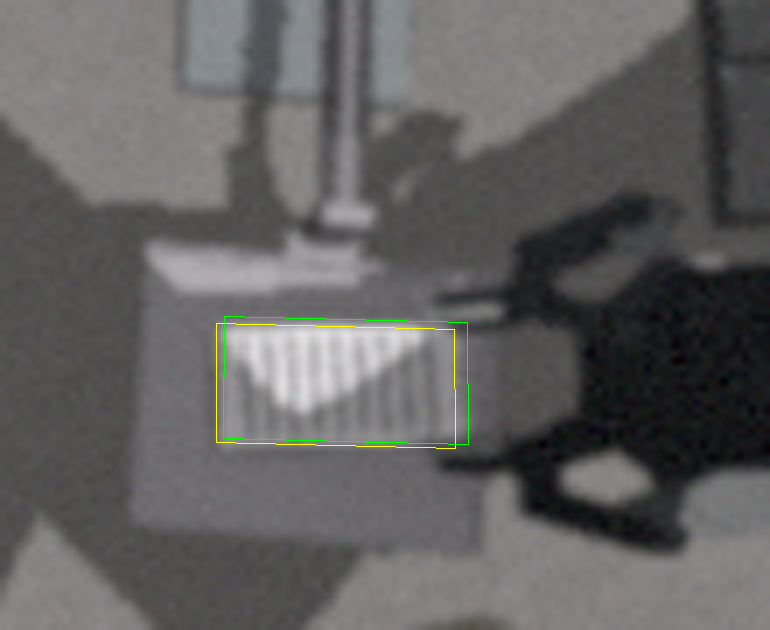

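Emit:
apply_moves --motion "-1 -0.007 0 0.007 0; -1 -0.014 0 0.014 0; -1 -0.021 0 0.021 0; -1 -0.028 0 0.028 0; -1 -0.035 0 0.035 0; -1 -0.039 -0.001 0.038 0; -1 -0.039 -0.001 0.038 0; -1 -0.039 -0.001 0.038 0"

```text
clock: 37.52
eef_pos: [467.4, -368.9, 272.2]
tcp_rot: [3.13, -0.794, 1.534]
contact_force: [0.1, -0.1, -4.0]
opening: 0.514
```

```bash
python3 -c "
from h import *
F=[]
st()
s=r.sense();c=mcen(s);print('mod c',c.round(1))
for n,b in (('top',(345,170,110,90)),('scene',(240,190,80,70))):
  f=grab_frame(n);k=7 if n=='top' else 9
  crop(f,*b,k,'pics/%s15.png'%n);print(r.sense()['contact_force'])
"
```

```text
t 37.52 q [-0.818  0.625  1.647  0.543  1.495 -0.996] p [ 467.4 -368.9  272.2] rpy [ 3.13  -0.794  1.534] z [ 0.038  0.712 -0.701] y [ 0.999 -0.045  0.008] F [ 0.1 -0.1 -4. ] open 0.51
mod c [ 475.5 -211.1  149.4]
[ 0.7707797  -0.66707657 -3.40416765]
[ 0.14385911 -0.3394013  -3.2108403 ]
```

View pics/scene15.png

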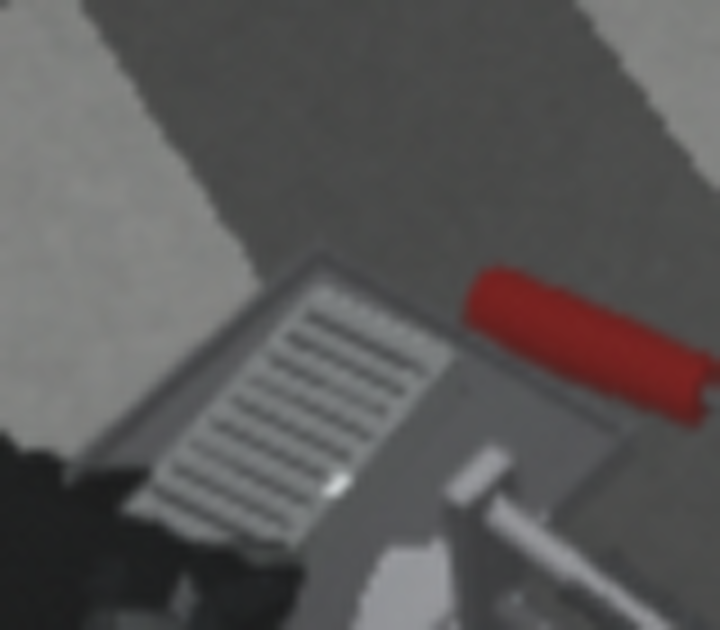

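Emit:
apply_moves --motion "-1 -0.001 0 0.001 0; -1 -0.002 0 0.002 0; -1 -0.003 0 0.003 0; -1 -0.004 0 0.004 0; -1 -0.005 0 0.005 0; -1 -0.006 0 0.006 0; -1 -0.007 0 0.007 0; -1 -0.008 0 0.008 0; -1 -0.009 0 0.009 0; -1 -0.01 0 0.01 0; -1 -0.011 0 0.011 0; -1 -0.012 0 0.012 0; -1 -0.013 0 0.013 0; -1 -0.014 0 0.014 0; -1 -0.015 0 0.015 0; -1 -0.016 0 0.016 0; -1 -0.016 0 0.016 0; -1 -0.016 0 0.016 0"

```text
clock: 39.12
eef_pos: [467.6, -368.7, 250.0]
tcp_rot: [3.129, -0.793, 1.534]
contact_force: [-0.4, 0.2, -3.7]
opening: 0.521
```

```bash
python3 -c "
from h import *
st()
s=r.sense();c=mcen(s);print('mod c',c.round(1))
for n,b in (('top',(345,170,110,90)),('scene',(240,190,80,70))):
  f=grab_frame(n);k=7 if n=='top' else 9
  crop(f,*b,k,'pics/%s16.png'%n);print(r.sense()['contact_force'])
for q in ('module_center','pan_floor'):
  for n in('top','scene'): print(q,n,[(np.round(d['point']),round(d['conf'],2)) for d in spotter.place_of(q,n)][:1])
"
```

```text
t 39.12 q [-0.817  0.655  1.654  0.544  1.463 -1.015] p [ 467.6 -368.7  250. ] rpy [ 3.129 -0.793  1.534] z [ 0.038  0.712 -0.701] y [ 0.999 -0.045  0.009] F [-0.4  0.2 -3.7] open 0.52
mod c [ 475.8 -211.   127.1]
[-0.27741406  0.45722451 -2.54921583]
[-1.00183771 -1.28062346 -2.63268679]
module_center top [(array([ 473., -208.,  127.]), 0.74)]
module_center scene [(array([462., 424.,   8.]), 0.51)]
pan_floor top [(array([ 478., -215.,  113.]), 0.55)]
pan_floor scene [(array([ 475., -211.,  116.]), 0.7)]
```

View pics/scene16.png

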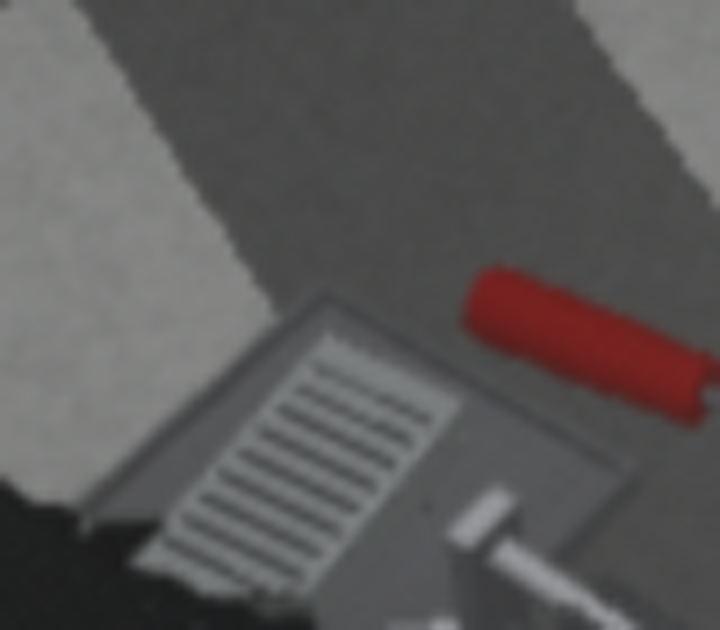

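Emit:
apply_moves --motion "-1 -0.001 0 0.001 0; -1 -0.002 0 0.002 0; -1 -0.003 0 0.003 0; -1 -0.004 0 0.004 0; -1 -0.005 0 0.005 0; -1 -0.006 0 0.006 0; -1 -0.007 0 0.007 0; -1 -0.008 0 0.008 0; -1 -0.009 0 0.009 0; -1 -0.01 0 0.01 0; -1 -0.011 0 0.011 0; -1 -0.012 0 0.012 0; -1 -0.013 0 0.013 0; -1 -0.014 0 0.014 0; -1 -0.015 0 0.015 0; -1 -0.015 0 0.015 0; -1 -0.015 0 0.015 0"

```text
clock: 40.83
eef_pos: [467.9, -368.5, 228.8]
tcp_rot: [3.129, -0.793, 1.535]
contact_force: [-1.0, -1.3, -0.9]
opening: 0.519
```

```bash
python3 -c "
from h import *
st()
s=r.sense();c=mcen(s);print('mod c',c.round(1))
F=[]
for i in range(4):
  f=grab_frame('scene');F.append(r.sense()['contact_force'])
print(np.mean(F,0),np.std(F,0))
crop(f,240,190,80,70,9,'pics/scene17.png')
for n in('top','scene'): print(n,[(np.round(d['point']),round(d['conf'],2)) for d in spotter.place_of('pan_floor',n)][:1])
"
```

```text
t 40.83 q [-0.817  0.684  1.659  0.547  1.434 -1.033] p [ 467.9 -368.5  228.8] rpy [ 3.129 -0.793  1.535] z [ 0.038  0.712 -0.702] y [ 0.999 -0.045  0.009] F [-1.  -1.3 -0.9] open 0.52
mod c [ 476.1 -210.9  105.9]
[-0.90866518 -0.82657583 -0.79998813] [0.07110298 0.21479523 0.64049893]
top [(array([ 478., -215.,  113.]), 0.55)]
scene [(array([ 477., -210.,   93.]), 0.56)]
```

View pics/scene17.png

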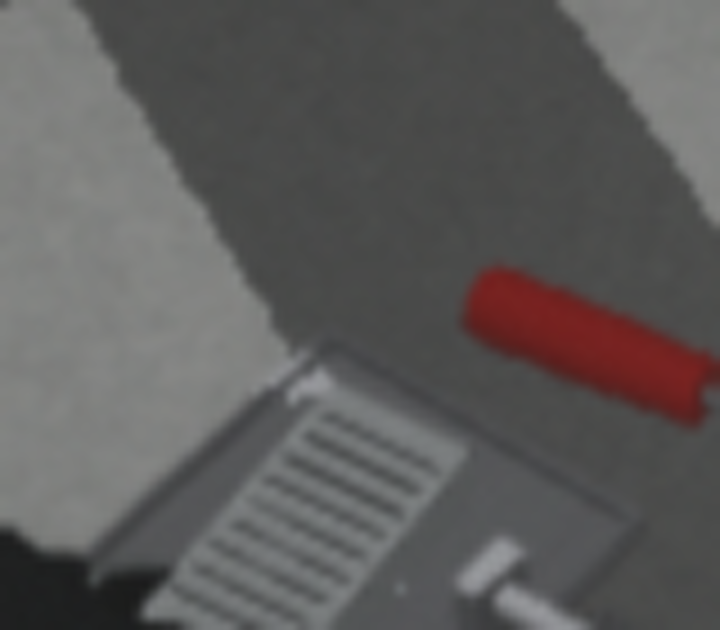

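Emit:
apply_moves --motion "-1 -0.001 0 0.001 0; -1 -0.002 0 0.002 0; -1 -0.003 0 0.003 0; -1 -0.004 0 0.004 0; -1 -0.005 0 0.005 0; -1 -0.006 0 0.006 0; -1 -0.007 0 0.007 0; -1 -0.007 0 0.007 0; -1 -0.007 0 0.007 0; -1 -0.007 0 0.007 0; -1 -0.007 0 0.007 0; -1 -0.007 0 0.007 0"

```text
clock: 42.13
eef_pos: [467.9, -368.5, 219.0]
tcp_rot: [3.129, -0.793, 1.535]
contact_force: [-0.8, -1.2, -0.3]
opening: 0.516
```

```bash
python3 -c "
from h import *
st()
s=r.sense();c=mcen(s);print('mod c',c.round(1))
F=[]
for i in range(20):
  f=grab_frame('scene');F.append(r.sense()['contact_force'])
print(np.mean(F,0),np.std(F,0)/20**.5, s['wrist_torque'])
crop(f,220,190,100,80,8,'pics/scene18.png')
for n in('scene',): print(n,[(np.round(d['point']),round(d['conf'],2)) for d in spotter.place_of('pan_floor',n)][:1])
"
```

```text
t 42.13 q [-0.817  0.698  1.661  0.548  1.42  -1.041] p [ 467.9 -368.5  219. ] rpy [ 3.129 -0.793  1.535] z [ 0.038  0.712 -0.702] y [ 0.999 -0.045  0.009] F [-0.8 -1.2 -0.3] open 0.52
mod c [ 476.1 -210.8   96.1]
[-1.37678937 -1.33764508 -0.50650544] [0.11680994 0.13793916 0.09656814] [-0.64770897  0.18338569  0.20543471]
scene [(array([ 474., -213.,   84.]), 0.66)]
```

View pics/scene18.png

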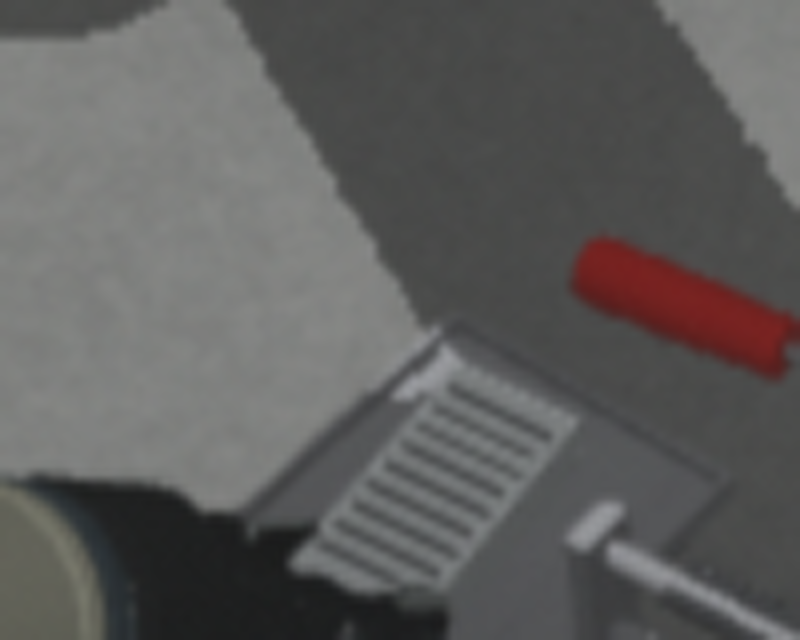

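Emit:
apply_moves --motion "-1 -0.001 0 0.001 0; -1 -0.002 0 0.002 0; -1 -0.003 0 0.003 0; -1 -0.004 0 0.004 0; -1 -0.004 0 0.004 0; -1 -0.004 0 0.004 0; -1 -0.004 0 0.004 0; -1 -0.004 0 0.004 0"

```text
clock: 43.85
eef_pos: [468.0, -368.4, 213.3]
tcp_rot: [3.129, -0.793, 1.535]
contact_force: [-1.6, -1.8, -1.0]
opening: 0.522
```

```bash
python3 -c "
from h import *
st()
s=r.sense();c=mcen(s);print('mod c',c.round(1))
F=[]
for i in range(30):
  f=grab_frame('scene');F.append(r.sense()['contact_force'])
print(np.mean(F,0),np.std(F,0)/30**.5, s['wrist_torque'])
"
```

```text
t 43.85 q [-0.816  0.706  1.661  0.549  1.413 -1.046] p [ 468.  -368.4  213.3] rpy [ 3.129 -0.793  1.535] z [ 0.038  0.712 -0.702] y [ 0.999 -0.045  0.009] F [-1.6 -1.8 -1. ] open 0.52
mod c [ 476.2 -210.8   90.4]
[-1.6501258  -1.44301741  0.08715129] [0.08923961 0.09719941 0.08882714] [-0.5267371   0.15143698  0.24269016]
```

Emit:
apply_moves --motion "-1 -0.0005 -0.0005 -0.0005 0; -1 -0.0007 -0.001 -0.0007 0; -1 -0.0007 -0.001 -0.0007 0; -1 -0.0007 -0.001 -0.0007 0; -1 -0.0007 -0.001 -0.0007 0" --squeeze 60

```text
clock: 45.77
eef_pos: [467.1, -369.3, 213.3]
tcp_rot: [3.129, -0.793, 1.535]
contact_force: [2.1, 0.7, -0.8]
opening: 0.52
```

```bash
python3 -c "
from h import *
st()
F=[]
for i in range(24):
  f=grab_frame('scene');F.append(r.sense()['contact_force'])
print(np.mean(F,0),np.std(F,0)/24**.5)
crop(f,220,190,100,80,8,'pics/scene19.png')
f=grab_frame('top');crop(f,345,170,110,90,7,'pics/top19.png')
"
```

```text
t 45.77 q [-0.818  0.706  1.661  0.548  1.413 -1.047] p [ 467.1 -369.3  213.3] rpy [ 3.129 -0.793  1.535] z [ 0.039  0.712 -0.701] y [ 0.999 -0.045  0.009] F [ 2.1  0.7 -0.8] open 0.52
[1.81551208 1.10042232 0.0878291 ] [0.07384695 0.09867355 0.09428965]
```

View pics/scene19.png

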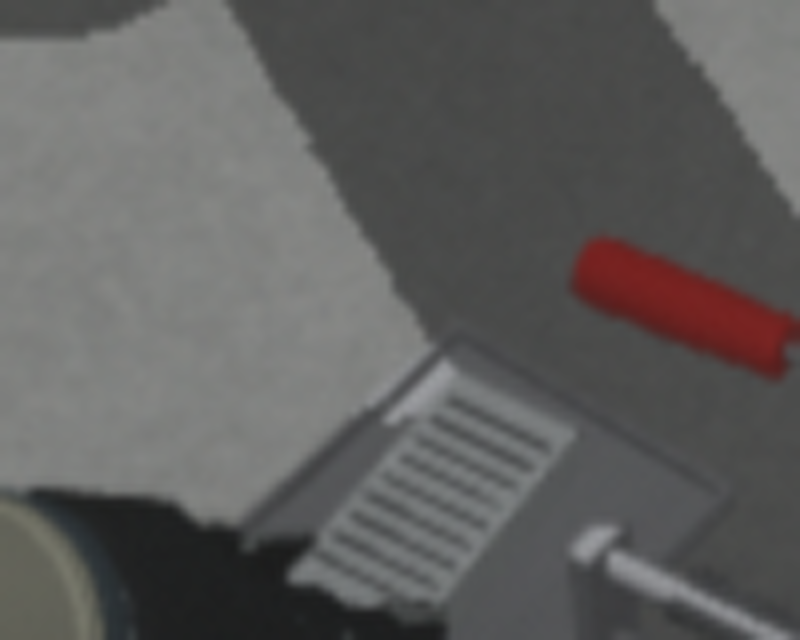

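View pics/top19.png

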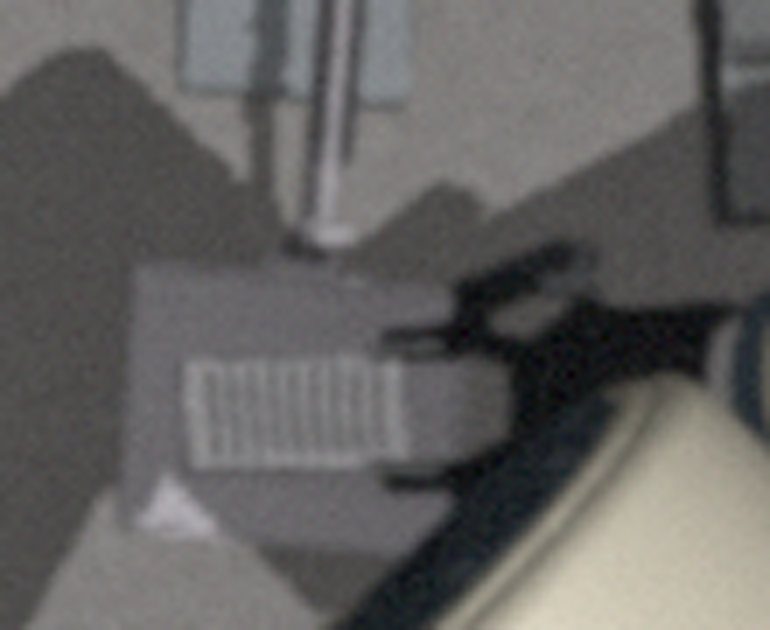

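Emit:
apply_moves --motion "-1 0.0003 0.0005 0.0003 0; -1 0.0003 0.0005 0.0003 0; -1 0.0003 0.0005 0.0003 0" --squeeze 30

```text
clock: 47.27
eef_pos: [467.2, -369.2, 213.2]
tcp_rot: [3.13, -0.793, 1.534]
contact_force: [-1.4, -2.1, 0.8]
opening: 0.52
```

```bash
python3 -c "
from h import *
st()
F=[]
for i in range(16):
  f=grab_frame('scene');F.append(r.sense()['contact_force'])
print(np.mean(F,0),np.std(F,0)/16**.5)
"
```

```text
t 47.27 q [-0.818  0.706  1.661  0.547  1.413 -1.046] p [ 467.2 -369.2  213.2] rpy [ 3.13  -0.793  1.534] z [ 0.038  0.711 -0.702] y [ 0.999 -0.045  0.008] F [-1.4 -2.1  0.8] open 0.52
[-1.43315547 -1.70229764 -0.04114055] [0.13628886 0.12994222 0.14460525]
```

Emit:
apply_moves --motion "-1 -0.0002 -0.0002 -0.0002 0; -1 -0.0002 -0.0002 -0.0002 0; -1 -0.0002 -0.0002 -0.0002 0" --squeeze 20

```text
clock: 48.32
eef_pos: [467.3, -369.0, 213.3]
tcp_rot: [3.129, -0.794, 1.535]
contact_force: [0.1, 1.1, -0.8]
opening: 0.518
```

```bash
python3 -c "
from h import *
st()
F=[]
for i in range(16):
  f=grab_frame('scene');F.append(r.sense()['contact_force'])
print(np.mean(F,0),np.std(F,0)/16**.5)
"
```

```text
t 48.32 q [-0.818  0.706  1.661  0.548  1.414 -1.047] p [ 467.3 -369.   213.3] rpy [ 3.129 -0.794  1.535] z [ 0.038  0.712 -0.701] y [ 0.999 -0.045  0.009] F [ 0.1  1.1 -0.8] open 0.52
[0.39589195 1.79974165 0.10525162] [0.10428768 0.15718046 0.11050457]
```

Emit:
apply_moves --motion "0.06 0 0 0 0; 0.08 0 0 0 0; 0.1 0 0 0 0; 0.14 0 0 0 0; 0.2 0 0 0 0; 0.3 0 0 0 0; 0.4 0 0 0 0; 0.4 0 0 0 0; 0.4 0 0 0 0"

```text
clock: 49.87
eef_pos: [467.2, -369.3, 213.3]
tcp_rot: [3.129, -0.793, 1.535]
contact_force: [-0.2, -0.9, 0.8]
opening: 0.701
```

```bash
python3 -c "
from h import *
st()
f=grab_frame('scene');crop(f,220,190,100,80,8,'pics/scene20.png')
f=grab_frame('top');crop(f,345,170,110,90,7,'pics/top20.png')
for n in('scene','top'): print(n,[(np.round(d['point']),round(d['conf'],2)) for d in spotter.place_of('pan_floor',n)][:1])
"
```

```text
t 49.87 q [-0.818  0.706  1.661  0.548  1.413 -1.047] p [ 467.2 -369.3  213.3] rpy [ 3.129 -0.793  1.535] z [ 0.038  0.711 -0.702] y [ 0.999 -0.045  0.009] F [-0.2 -0.9  0.8] open 0.7
scene [(array([ 476., -211.,   81.]), 0.72)]
top [(array([ 476., -215.,   78.]), 0.82)]
```

View pics/scene20.png

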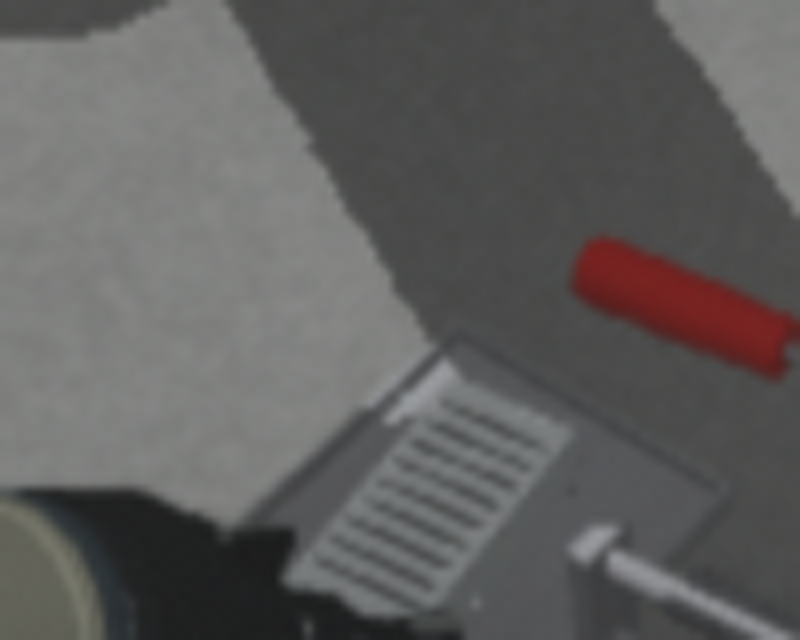

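View pics/top20.png

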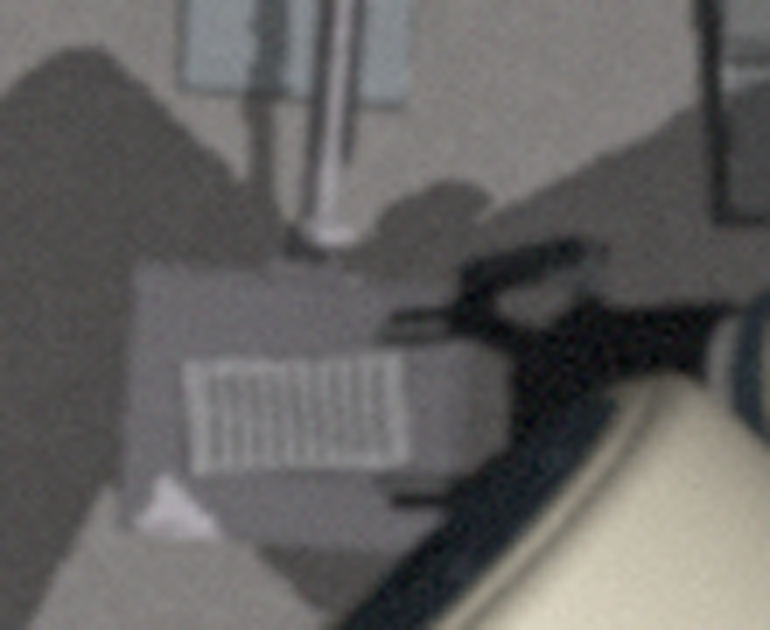

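Emit:
apply_moves --motion "0.4 0 0 -0.005 0; 0.4 0 0 -0.015 0; 0.4 0 0 -0.03 0; 0.4 0 0 -0.06 0; 0.4 0 0 -0.09 0; 0.4 0 0 -0.12 0; 0.4 0 0 -0.15 0; 0.4 0 0 -0.15 0; 0.4 0 0 -0.15 0"

```text
clock: 50.82
eef_pos: [461.3, -477.5, 320.1]
tcp_rot: [3.126, -0.79, 1.535]
contact_force: [1.0, -0.1, -0.3]
opening: 0.706
```

```bash
python3 -c "
from h import *
st()
for i in range(8): f=grab_frame('scene')
cv2.imwrite('pics/scene21.png',f['img'][:,:,::-1])
f=grab_frame('top');crop(f,345,170,110,90,7,'pics/top21.png')
for q in('pan_floor','module_center','pan','jar_center','standoff','screwdriver','small_module_center','spool_center'):
  for n in('scene','top'): print(q,n,[(np.round(d['point']),round(d['conf'],2)) for d in spotter.place_of(q,n)][:1])
st()
"
```

```text
t 50.82 q [-0.923  0.671  1.428  0.482  1.684 -0.987] p [ 461.3 -477.5  320.1] rpy [ 3.126 -0.79   1.535] z [ 0.041  0.71  -0.703] y [ 0.999 -0.047  0.011] F [ 1.  -0.1 -0.3] open 0.71
pan_floor scene [(array([ 473., -211.,   76.]), 0.59)]
pan_floor top [(array([ 479., -212.,   78.]), 0.87)]
module_center scene [(array([ 474., -214.,   86.]), 0.75)]
module_center top [(array([461., 425.,  16.]), 0.76)]
pan scene [(array([ 550., -222.,  134.]), 0.88)]
pan top [(array([ 542., -218.,  134.]), 0.64)]
jar_center scene [(array([628., -12.,  31.]), 0.57)]
jar_center top [(array([630.,  -8.,  34.]), 0.44)]
standoff scene [(array([508.,  17.,  -3.]), 0.64)]
standoff top [(array([511.,  15.,  -1.]), 0.53)]
screwdriver scene [(array([503., -39.,   2.]), 0.65)]
screwdriver top [(array([502., -42.,  -1.]), 0.71)]
small_module_center scene [(array([721.,   2.,   9.]), 0.74)]
small_module_center top [(array([718.,   3.,   5.]), 0.49)]
spool_center scene [(array([ 445., -422.,   29.]), 0.67)]
spool_center top []
t 52.07 q [-0.921  0.672  1.43   0.482  1.683 -0.988] p [ 461.5 -476.   318.5] rpy [ 3.129 -0.793  1.535] z [ 0.038  0.712 -0.702] y [ 0.999 -0.045  0.009] F [0.4 0.1 0.2] open 0.7
```

View pics/scene21.png

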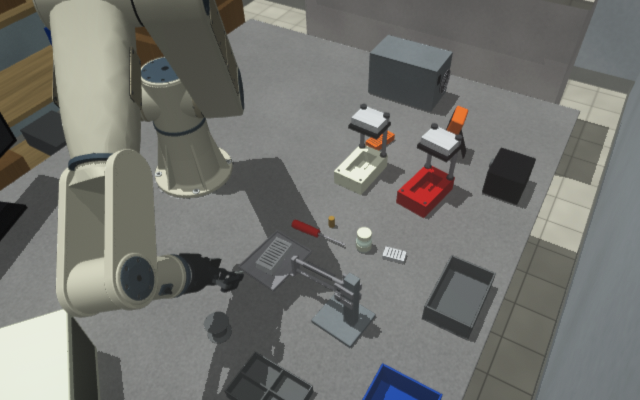

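View pics/top21.png

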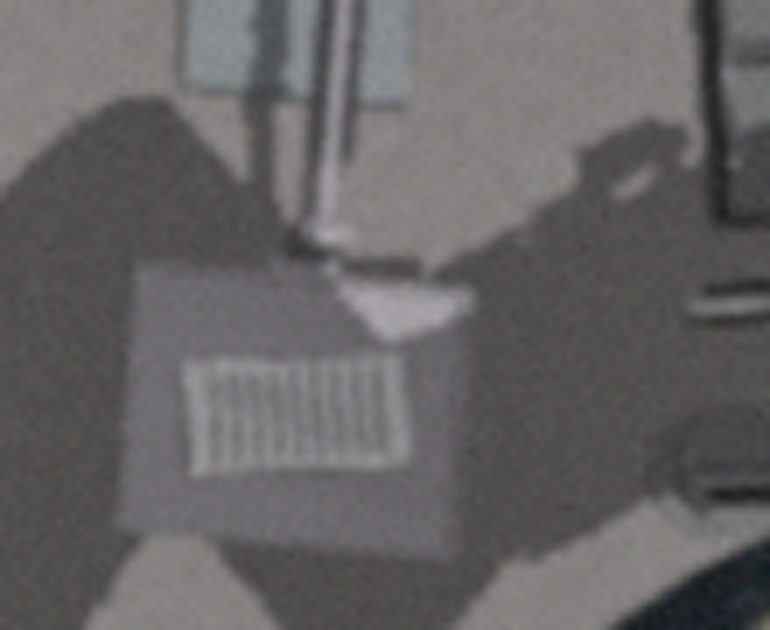

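The module lies flat in the middle of the sunken pan, the fingers are clear, and the bystanders haven't moved. I'm handing the job in.

```bash
python3 -c "
from h import *
print(r.sign_off())"
```

```text
the job is handed in; nothing more can be done
None
```

The module is lying flat in the pan of the spring balance, and I handed the job in at about 52 s of the 70 s allowed. No verdict was reported.

**What I did:**
- **Tipping:** I pressed the far end down with the tool tilted 33° and the fingers shut. The module went to about 24° and stayed there.
- **Tilting the tool:** The moves have no tilt command. I tilted the tool by asking for poses beyond the arm's reach and kept the small tilt each one left.
- **Gripping and levelling:** I gripped the raised end at 21.5° and lifted it out. I then tilted the tool to 45.5° to bring the module level.
- **Lowering and release:** I lowered it slowly until the vertical force on the tool was about 0.1 N, down from about 3.8 N in the air. I eased off the squeeze, opened the fingers slowly and backed away along the tool.

**Last checks:**
- **Pan:** The networks put the floor at z of about 76 to 78 mm, sunk about 53 mm. It read about the same between release and the last check.
- **Module:** Only the scene camera found it, at (474, -214, 86). That is within 5 mm of the pan centre and about right for lying flat.
- **Bystanders:** All are within about 6 mm of their first readings, though the top camera did not find the spool at the end.

**What disagreed or is unsure:**
- The top camera's reading for the module was the orange look-alike, so I did not use it.
- The two cameras differed by about 2° on the fixture's direction. I used a value in between.
- While the tool was at the edges of its reach, joint 3 read 0.058 rad against a stated limit of 0.06. Joint 5 sat at its limit of 2.69.
- Just before release there was still about 1.8 N of sideways force on the module. It did not visibly shift when I let go.
- I could not measure the pan's speed directly, so I have no direct check against the 8 cm/s limit.

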